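Set out the pieces for a fitting job

TASK

Set out the fitting job. Load the sloped rack so that the pale pine rail lies across it flat against the stop at the low end and the dark walnut rail lies flat right behind it, touching it. Leave the oak plate where it is: put the small wood block flat on top of it, centred and lengthways along it, and lay the sanding block flat on the bench straight behind the plate (on the side away from you), parallel to it and about 40 mm clear of it.

Things in the scene. Friction and masses are not known exactly. Their poses are not given: they have to be found in the camera images.
- rack_deck: Slick steel deck of a fixed plywood rack on the left, falling 22 degrees towards the robot to a stop 28 mm high; wood slides down it by itself. Origin: on the deck at the foot of the stop, mid-lane, 34 mm above the bench. x: up the slope, away from the stop; y: across to the left; z: square out of the deck. Deck 235 mm long (x), lane 190 mm wide between side rails 18 mm high
- oak_plate: flat oak offcut, 70 (x) x 110 (y) x 20 (z) mm, lying alone on the bench to the right of the vice, nearer the robot than the row of four things to be moved; it stays where it is. Origin: centre of the underside; its x points away from the robot to within 0.25 rad, y along its length to the left, z up
- pine_rail: pale striped pine stick, 45 (x) x 140 (y) x 38 (z) mm; one of four things standing side by side in any order in a row along the back of the bench. Origin: centre of the underside; y along its length, z up
- walnut_rail: dark brown walnut stick, 50 (x) x 160 (y) x 25 (z) mm. In the row. Origin: centre of the underside; y along its length, z up
- small_block: smallest wood block, 40 (x) x 60 (y) x 32 (z) mm, pale. In the row. Origin: centre of the underside; y along its length, z up
- sanding_block: plain brown sanding block (cork wrapped in paper), 65 (x) x 112 (y) x 32 (z) mm; 62 mm wide between finger pads. In the row. Origin: centre of the underside (2 mm below the bench top when it lies there); y along its length, z up
Things that resemble listed ones, but are neither listed nor needed, are in the scene too. Several things have the shape of the small_block; the one meant has the colours described above.

How it is judged:
By the outcome, as a careful person would: the job done as asked, in the order asked, and still so for the second after the job is handed in, with the robot touching nothing.
It also fails if it takes over 106 s, if anything falls off the work surface, if the arm or the gripper's body presses on something with over 40 N, if the wrist force passes 120 N, or if a joint passes its speed limit or range.

ROBOT

A 6-joint arm with a two-finger parallel gripper is mounted at the origin on a cart in front of the work surface, level with it; the furniture and walls round the work are solid. World frame = base frame: x ahead of the robot, y to its left, z up, the work surface at z = 0. Lengths are in m, angles in rad, forces in N, time in s.
With the tool pointing down it reaches from about 0.25 to 0.725 m from the base axis. Payload 4 kg.
Tool frame: the origin (TCP) lies midway between the tips of the shut fingers; the grasp point (between the pads) lies 19 mm behind it; y points along the fingers, z is the direction in which the jaws open and shut, and the axes are right-handed (so a half turn about y gives the same grasp; the last joint's range is limited). The gripper opens to 85 mm and grips with 20 to 120 N. Pads are 22 mm wide; open, the fingers measure 114 mm over their backs; the gripper's body (76 mm by 85 mm) begins 54 mm behind the grasp point. The pads swing forward as they close: fully open they stand 13 mm farther back than shut.
Start: joints at [1.125, 0.241, 0.005, 1.335, 0, 1.571], TCP at [0.216, 0.451, 0.231] pointing down, gripper open.
Joint ranges: [-2.72, 2.72], [-1.05, 1.87], [-1.09, 1.28], [-1.99, 2.15], [-1.42, 1.44], [-3.14, 3.14]. Speed limits (rad/s): [2.79, 2.79, 3.14, 3.14, 3.14, 3.14].

INTERFACE

Orientations are given as a unit quaternion [x, y, z, w].
In Python, from workcell import bot gives the robot as it stands. The module is installed in compiled form; this text tells all that it offers.
- The arm moves only by the shell command python3 -m handwheel 'ROWS' [OPENING]. ROWS is JSON, a list of rows, each a list of 6 numbers: the shift along the tool's x, y, z in units of 25 mm (1.0 is 25 mm), then the turn, a rotation vector about the tool's x, y, z in units of 10 degrees (1.0 is 10 degrees). A call has exactly 5 rows; each row is the pose to reach, as a shift and turn from the pose commanded when the call began, along the tool's axes at that moment; what a row does not reach only later rows make up. A row lasts 1/8 s, in which the tool goes at most 62.5 mm and 10.7 degrees, less where a joint would pass 70% of its speed; a pose out of reach is approached as far as the arm can. A call with a gripper value outside its range is refused whole. OPENING is the gripper command: -1 is shut, 1 is fully open, values between are in proportion, set as the call begins (- or left out, the last holds). The fingers move at their own pace and stop on an object; the grip force is fixed at half the most. Time passes only in rows, so rows that repeat a pose let the fingers close, or fill a call up. It gives the time, the measured TCP pose, the force and the opening at its end, in the units of the state.
- bot.get_obs(): the state, without advancing time (a new reading comes with each control period).
- bot.camera(name): name is "side" or "top"; returns a dict with "color" (480x640x3 uint8, red, green, blue), "fx", "fy", "cx", "cy" (pixels), "rvec" (rotation vector, rad) and "tvec" (3), from world to camera coordinates, as OpenCV has them. Camera axes: x right, y down, z forward; pixel columns grow to the right and rows downward; lengths in m; the calibration is good to about 2 mm. A picture is of the moment at which its call begins. There is no depth.
- bot.job_done(): hands the job in, once; it reports no verdict.
The state is a dict: "clock": time; "joint_pos": joint angles; "joint_vel": joint speeds; "tau": joint torques, N m; "eef_pos": TCP position; "tool_rot": TCP orientation; "ft_force": force on the tool from outside, world axes, zero at the start; "ft_torque": the same for the moment, N m; "grip_width": finger opening in m.
Only numpy, scipy, OpenCV 4.12 (cv2) and the standard library are available. Lean on these libraries where they do the work, as an engineer would, in place of code of your own. Each camera call takes 0.05 s, during which the arm holds its last target.

## Working session

There is one attempt and no reset: what is moved stays moved. The work goes in short steps, Python scripts to look and compute and a shell command to move; the robot and the scene stay as the last step left them, time stands still between calls to the robot, and variables do not carry over. Pictures are saved under pics/ and viewed, and the job is handed in when it is done.

```bash
mkdir -p pics; ls; python3 - <<'E'
from workcell import bot
import cv2,numpy as np
o=bot.get_obs()
for k,v in o.items(): print(k,np.round(v,4))
for n in ("side","top"):
    c=bot.camera(n); cv2.imwrite(f"pics/{n}0.png",c["color"][:,:,::-1]); print(n,[ (k,np.round(c[k],4)) for k in c if k!="color"])
    np.savez(f"{n}_cal.npz",**{k:c[k] for k in c if k!="color"})
E
```

```text
pics
clock 0.0
joint_pos [ 1.125   0.2414  0.0037  1.3352 -0.      1.5708]
joint_vel [ 0.0002 -0.0011 -0.001  -0.0019  0.0006  0.0003]
tau [-0.00000e+00 -3.72322e+01  2.52407e+01  1.69000e-02 -1.00000e-04
  0.00000e+00]
eef_pos [0.2153 0.4506 0.2304]
tool_rot [ 0.6903 -0.1565  0.1561 -0.6889]
ft_force [-0.1579  0.0129  0.1274]
ft_torque [-0.028  -0.0119  0.0488]
grip_width 0.0854
side [('fx', np.float64(544.7439)), ('fy', np.float64(544.7439)), ('cx', np.float64(321.4569)), ('cy', np.float64(238.3641)), ('rvec', array([ 0.1085, -2.5668,  1.718 ])), ('tvec', array([0.5519, 0.0058, 1.7158]))]
top [('fx', np.float64(616.6206)), ('fy', np.float64(616.6206)), ('cx', np.float64(322.2369)), ('cy', np.float64(236.3421)), ('rvec', array([ 2.0921, -1.4228,  0.5064])), ('tvec', array([-0.085 ,  0.4498,  1.5015]))]
```

View pics/side0.png

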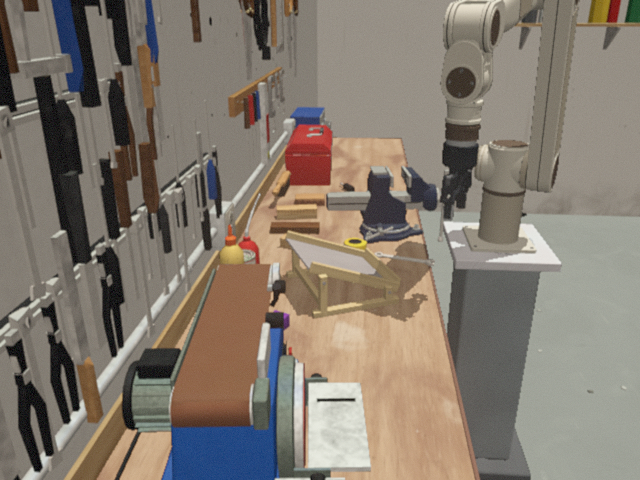

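View pics/top0.png

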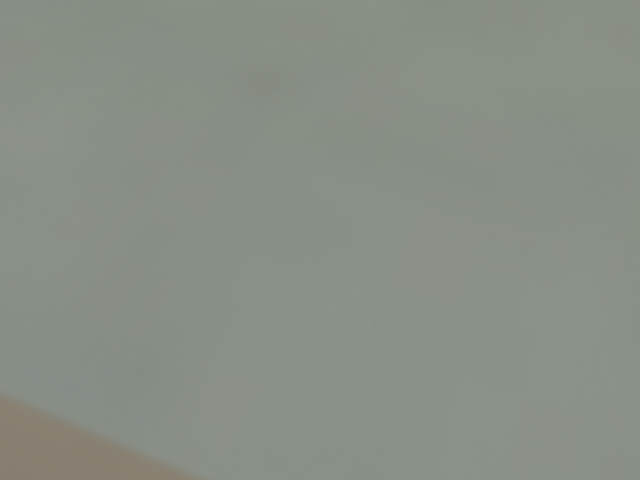

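The side picture shows the rack at (345,270), the row near (300,215) and the vice at (385,205). The top picture is filled by a blurred grey surface, probably the arm in front of the lens. I'll work out where the camera is.

```bash
cat > h.py <<'E'
import numpy as np,cv2
from scipy.spatial.transform import Rotation as R
def cal(n):
    c=np.load(f"{n}_cal.npz"); K=np.array([[c["fx"],0,c["cx"]],[0,c["fy"],c["cy"]],[0,0,1]]); return K,c["rvec"],c["tvec"]
def proj(n,p):
    K,r,t=cal(n); return cv2.projectPoints(np.array(p,float).reshape(-1,3),r,t,K,None)[0].reshape(-1,2)
def ray(n,uv):
    K,r,t=cal(n); M=cv2.Rodrigues(r)[0]; C=-M.T@t
    d=M.T@np.linalg.inv(K)@np.array([uv[0],uv[1],1.]); return C,d
def pix(n,uv,z):
    C,d=ray(n,uv); return C+d*(z-C[2])/d[2]
def snap(n,f,crop=None,s=1):
    from workcell import bot
    c=bot.camera(n); np.savez(f"{n}_cal.npz",**{k:c[k] for k in c if k!="color"})
    im=c["color"][:,:,::-1].copy(); cv2.imwrite(f"pics/{f}_full.png",im)
    if crop: x0,y0,x1,y1=crop; im=cv2.resize(im[y0:y1,x0:x1],None,fx=s,fy=s,interpolation=cv2.INTER_CUBIC)
    cv2.imwrite(f"pics/{f}.png",im)
def st():
    from workcell import bot
    o=bot.get_obs(); return o
def move(dp,rotworld=None):
    "world shift (m) -> tool units"
    o=st(); q=R.from_quat(o["tool_rot"]); return q.inv().apply(dp)/0.025
E
python3 - <<'E'
from h import *
for n in("top","side"):
    C,d=ray(n,(320,240)); print(n,C,d)
print(R.from_quat(st()["tool_rot"]).as_matrix().round(3))
print(pix("top",(0,0),0),pix("top",(639,0),0),pix("top",(0,479),0),pix("top",(639,479),0))
E
```

```text
top [-0.52625986 -0.29884595  1.44834089] [ 0.58174839  0.2334514  -0.77917751]
side [0.41047504 1.62574351 0.66114743] [ 0.08391037 -0.91956219 -0.3839018 ]
[[ 0.902 -0.001  0.431]
 [-0.431 -0.002  0.902]
 [-0.    -1.    -0.002]]
[1.29725016 1.94619933 0.        ] [ 2.33229594 -0.67028916  0.        ] [-0.36844898  0.55770354  0.        ] [ 0.1702005  -0.80558429  0.        ]
```

```bash
python3 - <<'E'
from h import *
im=cv2.imread("pics/side0.png")
cv2.imwrite("pics/side0c.png",cv2.resize(im[130:320,210:450],None,fx=3.3,fy=3.1,interpolation=cv2.INTER_CUBIC))
E
```

```text
(no output)
```

View pics/side0c.png

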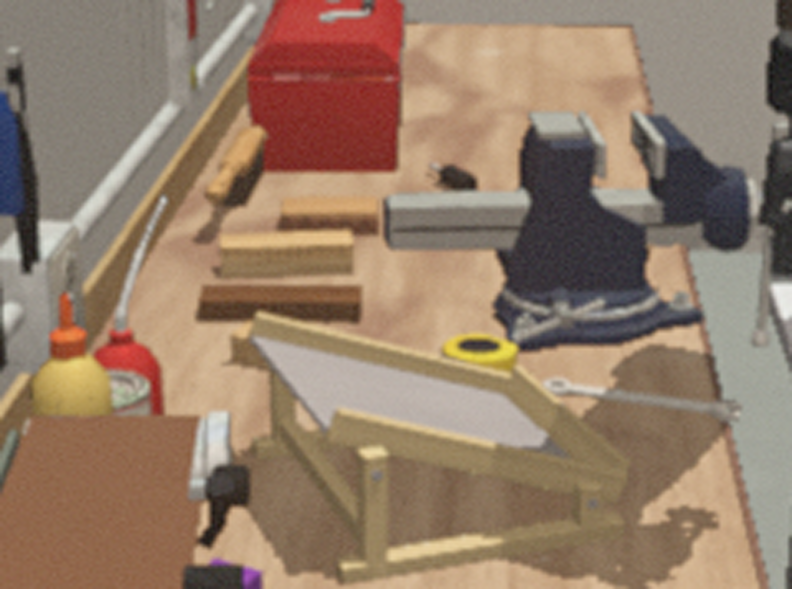

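The side crop shows walnut in front at about (295,228) in full-image pixels, then pine (297,211), then a brown/tan piece (310,196). The plate is hidden by the vice. I'll move the arm up and forward to see whether the top view clears.

```bash
python3 - <<'E'
from h import *
for uv in [(272,226),(320,228),(276,213),(316,211),(297,198),(324,198),(330,275),(345,242)]:
    print(uv,pix("side",uv,0.03).round(3))
E
python3 -m handwheel '[[1,-1,-1,0,0,0],[2,-2,-2,0,0,0],[3,-2,-3,0,0,0],[4,-2,-4,0,0,0],[4,-2,-5,0,0,0]]'
python3 - <<'E'
from h import *
snap("top","t1"); snap("side","s1")
E
```

```text
(272, 226) [0.713 0.009 0.03 ]
(320, 228) [0.557 0.015 0.03 ]
(276, 213) [ 0.72  -0.114  0.03 ]
(316, 211) [ 0.586 -0.145  0.03 ]
(297, 198) [ 0.67  -0.283  0.03 ]
(324, 198) [ 0.57  -0.291  0.03 ]
(330, 275) [0.501 0.349 0.03 ]
(345, 242) [0.473 0.124 0.03 ]
clock: 0.72
eef_pos: [0.2524, 0.2937, 0.2809]
tool_rot: [0.69, -0.157, 0.157, -0.689]
ft_force: [-1.0, -0.2, 0.3]
grip_width: 0.0855
```

View pics/t1.png

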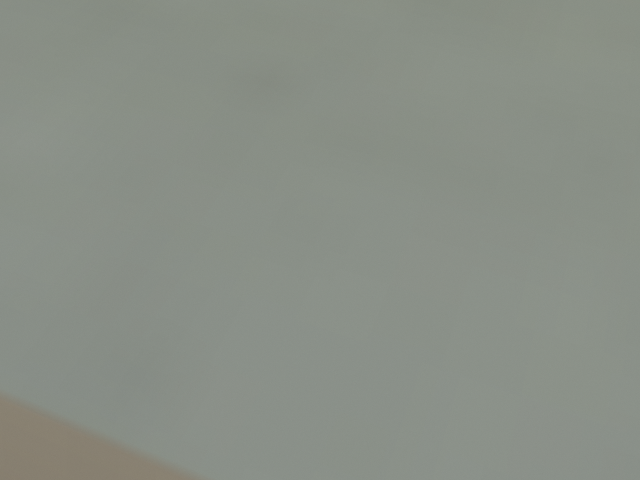

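View pics/s1.png

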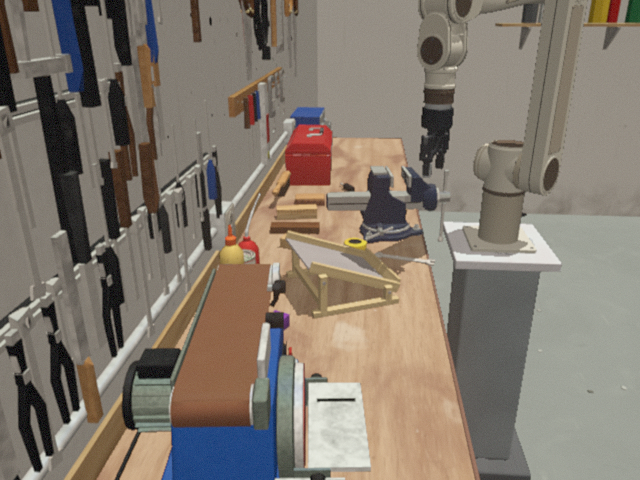

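The top view is unchanged although the arm moved, so the arm isn't what blocks it. I'll check the difference and try some contrast stretching.

```bash
python3 - <<'E'
from h import *
a=cv2.imread("pics/top0.png").astype(float);b=cv2.imread("pics/t1.png").astype(float)
d=cv2.GaussianBlur(b-a,(0,0),6); print(abs(d).max(), abs(a-b).mean())
g=cv2.GaussianBlur((a+b)/2,(0,0),2)
lo=np.percentile(g,8,axis=(0,1));hi=np.percentile(g,99.8,axis=(0,1))
o=np.clip((g-lo)/(hi-lo)*255,0,255).astype(np.uint8)
cv2.imwrite("pics/tstretch.png",o)
# side enlarged around row, vice
im=cv2.imread("pics/s1.png"); cv2.imwrite("pics/s1c.png",cv2.resize(im[165:245,260:430],None,fx=4.7,fy=4.7,interpolation=cv2.INTER_CUBIC))
E
```

```text
0.2861778195338134 0.6619618055555555
```

View pics/tstretch.png

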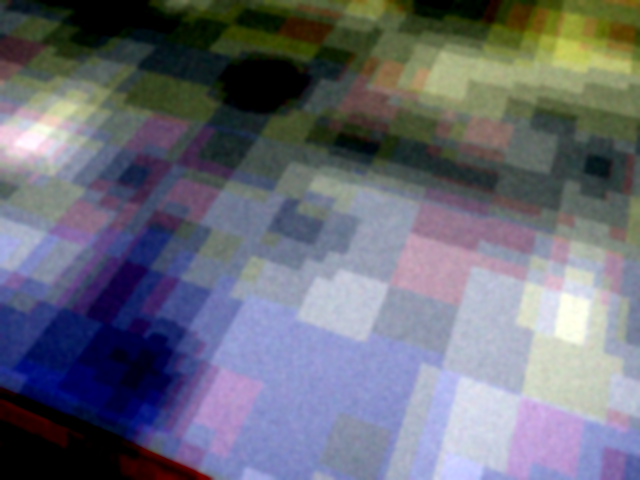

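View pics/s1c.png

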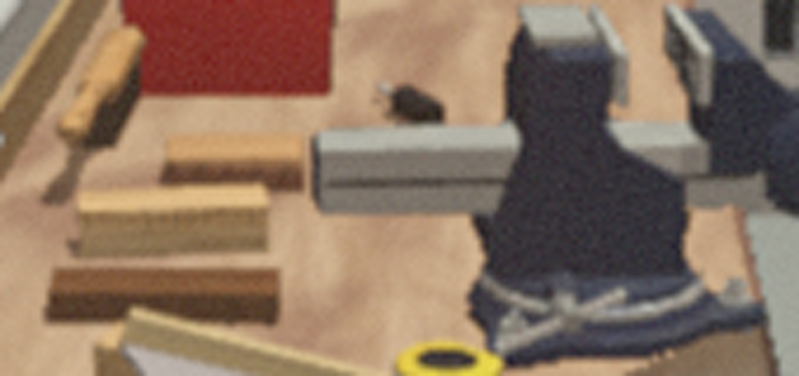

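```bash
python3 - <<'E'
from h import *
for x in (.3,.4,.5,.6):
  print(x,[tuple(proj("side",(x,y,0.0))[0].round().astype(int)) for y in (.15,0,-.1,-.2,-.3,-.4,-.5,-.6)])
# visible pixel on bench guesses
for n,uv in dict(vicebase_l=(362,235),vicebase_r=(420,233),viceback=(352,205),toolboxL=(288,184),toolboxR=(331,184),dark=(349,188),tape=(356,246),edge_front_far=(404,138),).items(): print(n,pix("side",uv,0).round(3))
E
```

```text
0.3 [(np.int64(403), np.int64(257)), (np.int64(401), np.int64(237)), (np.int64(399), np.int64(226)), (np.int64(398), np.int64(216)), (np.int64(397), np.int64(207)), (np.int64(396), np.int64(198)), (np.int64(395), np.int64(191)), (np.int64(394), np.int64(183))]
0.4 [(np.int64(369), np.int64(256)), (np.int64(369), np.int64(236)), (np.int64(369), np.int64(225)), (np.int64(370), np.int64(215)), (np.int64(370), np.int64(206)), (np.int64(370), np.int64(198)), (np.int64(370), np.int64(190)), (np.int64(370), np.int64(183))]
0.5 [(np.int64(335), np.int64(254)), (np.int64(338), np.int64(236)), (np.int64(340), np.int64(224)), (np.int64(341), np.int64(214)), (np.int64(343), np.int64(205)), (np.int64(344), np.int64(197)), (np.int64(345), np.int64(189)), (np.int64(346), np.int64(182))]
0.6 [(np.int64(302), np.int64(253)), (np.int64(307), np.int64(235)), (np.int64(311), np.int64(224)), (np.int64(313), np.int64(214)), (np.int64(316), np.int64(205)), (np.int64(319), np.int64(196)), (np.int64(321), np.int64(189)), (np.int64(323), np.int64(182))]
vicebase_l [ 0.423 -0.01   0.   ]
vicebase_r [ 0.236 -0.043  0.   ]
viceback [ 0.466 -0.307  0.   ]
toolboxL [ 0.744 -0.558  0.   ]
toolboxR [ 0.563 -0.572  0.   ]
dark [ 0.486 -0.521  0.   ]
tape [0.44  0.081 0.   ]
edge_front_far [ 0.21  -1.516  0.   ]
```

```bash
python3 - <<'E'
from h import *
print(cal("top"),cal("side"))
im=cv2.imread("pics/s1.png")
cv2.imwrite("pics/s1d.png",cv2.resize(im[165:250,330:430],None,fx=7,fy=7,interpolation=cv2.INTER_CUBIC))
cv2.imwrite("pics/s1e.png",cv2.resize(im[220:320,260:410],None,fx=5,fy=5,interpolation=cv2.INTER_CUBIC))
E
```

```text
(array([[616.62057023,   0.        , 322.23691581],
       [  0.        , 616.62057023, 236.34207219],
       [  0.        ,   0.        ,   1.        ]]), array([ 2.09209179, -1.42284889,  0.5063773 ]), array([-0.08502805,  0.44983809,  1.5014545 ])) (array([[544.74392646,   0.        , 321.45692446],
       [  0.        , 544.74392646, 238.36405693],
       [  0.        ,   0.        ,   1.        ]]), array([ 0.10850948, -2.56684591,  1.71795306]), array([0.55193485, 0.00580002, 1.71580358]))
```

View pics/s1d.png

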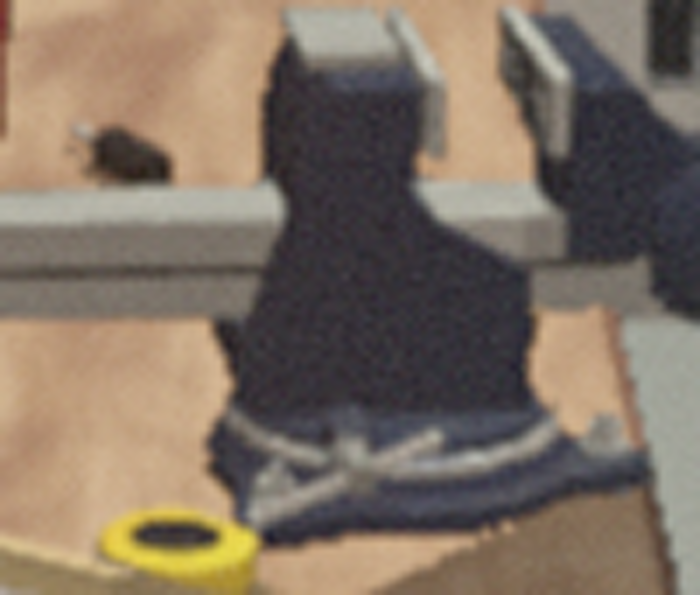

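View pics/s1e.png

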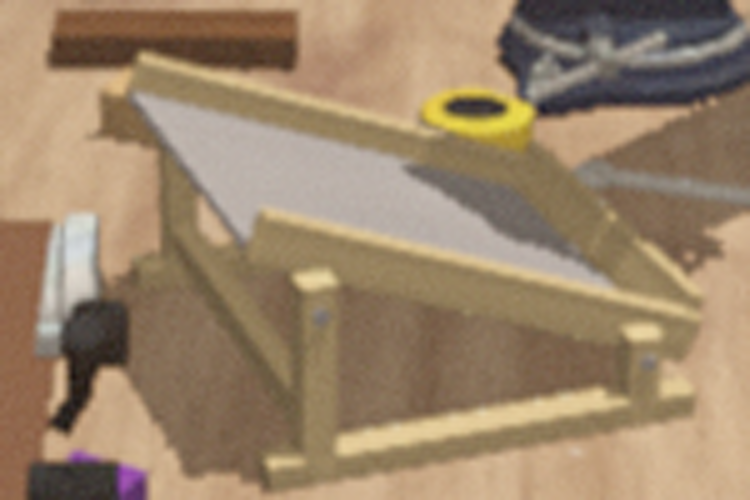

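The top camera is no use: hazy, blank and unaffected by the arm. I'll work from the side camera. Candidates from the side picture:
- Pine rail: striped pale piece at (297,211).
- Walnut rail: dark brown piece at (295,228).
- Sanding block: tan-brown piece at (310,197).
- Small block: pale piece peeping out behind the rack at (283,240), partly hidden.

Next is one close crop of the row.

```bash
python3 - <<'E'
from h import *
im=cv2.imread("pics/s1.png")
cv2.imwrite("pics/rowc.png",cv2.resize(im[185:253,262:334],None,fx=11,fy=8.7,interpolation=cv2.INTER_CUBIC))
E
```

```text
(no output)
```

View pics/rowc.png

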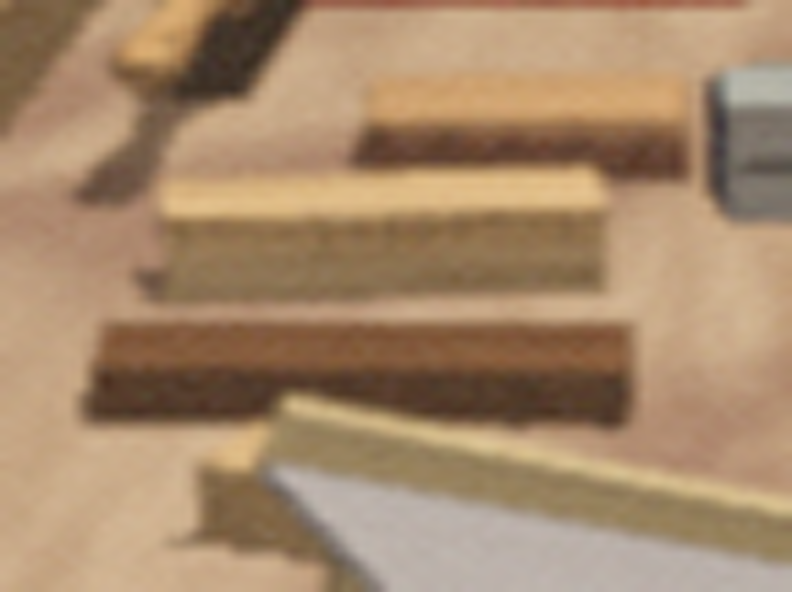

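```bash
cat > fit.py <<'E'
from h import *
from scipy.optimize import least_squares
def fit(dim,obs,z0=0,g=(.63,0,0)):
    # yaw: object's y(length) axis angle from world -x... use length along world +x ; width along y ; obs: dict (sl,sw,h)->uv
    L,W,H=dim; k=list(obs); uv=np.array([obs[i] for i in k],float)
    def pts(p):
        c,s=np.cos(p[2]),np.sin(p[2])
        return [[p[0]+c*a*L/2-s*b*W/2,p[1]+s*a*L/2+c*b*W/2,z0+h*H] for a,b,h in k]
    r=least_squares(lambda p:(proj("side",pts(p))-uv).ravel(),g)
    return r.x,r.fun.reshape(-1,2)
E
python3 - <<'E'
from fit import *
def c(o): return {k:(262+v[0]/11,185+v[1]/8.7) for k,v in o.items()}
pine=c({(1,1,0):(160,302),(-1,1,0):(605,290),(1,1,1):(165,218),(-1,1,1):(607,208),(1,-1,1):(162,180),(-1,-1,1):(600,168)})
wal=c({(1,1,0):(85,420),(-1,1,0):(628,424),(1,1,1):(95,368),(-1,1,1):(632,372),(1,-1,1):(105,322),(-1,-1,1):(632,325)})
san=c({(1,1,0):(355,163),(-1,1,0):(687,178),(1,1,1):(365,122),(-1,1,1):(688,128),(1,-1,1):(370,75),(-1,-1,1):(685,78)})
for n,d,o in(("pine",(.14,.045,.038),pine),("wal",(.16,.05,.025),wal),("sand",(.112,.065,.032),san)):
    x,f=fit(d,o); print(n,x.round(4),"\n",f.round(1).tolist())
for uv,z in(((200,540),0),((203,470),.032),((320,560),0),((205,465),.032)):
    print(pix("side",(262+uv[0]/11,185+uv[1]/8.7),z).round(4))
E
```

```text
pine [ 0.6544 -0.1594  0.1604] 
 [[0.4, 0.3], [0.2, 0.5], [-0.4, -0.4], [-0.0, -0.3], [-0.1, -0.2], [-0.2, 0.1]]
wal [ 0.6426 -0.0242  0.0606] 
 [[0.4, 0.9], [0.3, 0.7], [-0.8, -0.3], [-0.1, -0.5], [-0.0, -0.5], [0.3, -0.5]]
sand [ 0.6246 -0.3105  0.0542] 
 [[0.2, 2.6], [0.1, 1.1], [-0.9, -0.9], [0.0, -1.4], [-0.1, -0.8], [0.7, -1.0]]
[0.6717 0.108  0.    ]
[0.6679 0.1205 0.032 ]
[0.6359 0.1228 0.    ]
[0.668  0.1159 0.032 ]
```

```bash
python3 - <<'E'
from h import *
im=cv2.imread("pics/s1.png")
cv2.imwrite("pics/rackA.png",cv2.resize(im[226:276,278:322],None,fx=14,fy=12,interpolation=cv2.INTER_CUBIC))
cv2.imwrite("pics/rackB.png",cv2.resize(im[238:298,340:404],None,fx=12,fy=10,interpolation=cv2.INTER_CUBIC))
E
```

```text
(no output)
```

View pics/rackA.png

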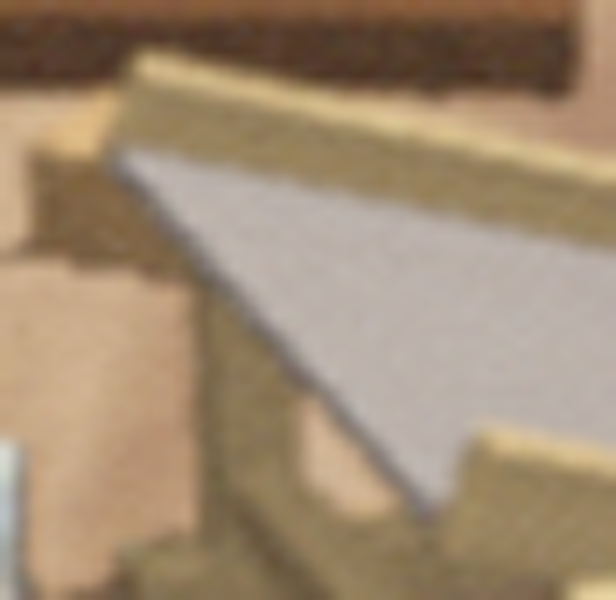

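View pics/rackB.png

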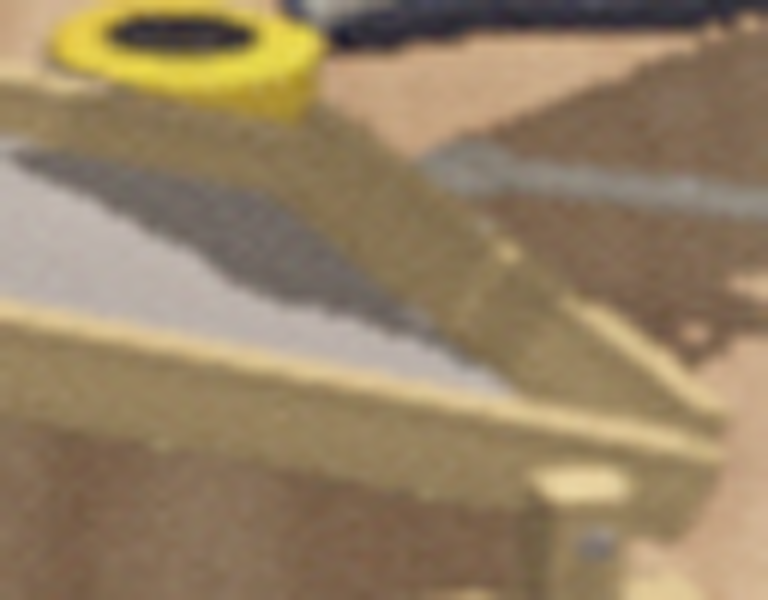

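```bash
cat > rack.py <<'E'
from h import *
from scipy.optimize import least_squares
def rackT(p):
    # local x up slope: away from robot; yaw p[2]
    M=R.from_euler("z",p[2]).as_matrix()@R.from_euler("y",-22,degrees=True).as_matrix()
    return M,np.array([p[0],p[1],.034])
def rp(p,l):
    M,t=rackT(p); return np.array(l)@M.T+t
E
python3 - <<'E'
from rack import *
L=np.array([[.235,-.095,0],[.235,-.095,.018],[.235,.095,.018],[0,-.095,0]])
uv=np.array([[286,238.9],[287.3,232.5],[312.3,262],[361.3,256.5]])
def f(p):
    r=(proj("side",rp(p,L))-uv).ravel()
    q=proj("side",rp(p,[[0,p[3],0]]))[0]-[383.3,277]
    return np.r_[r,q]
s=least_squares(f,[.3,.3,0,0.05]); print(s.x.round(4),s.fun.round(1))
# predicted stop top
p=s.x; print(proj("side",rp(p,[[0,-.095,.028],[0,.095,.028],[0,.095,.018]])).round(1))
np.save("rack.npy",p[:3]); M,t=rackT(p); print(M.round(3),t)
E
```

```text
[0.3808 0.3247 0.4473 0.0392] [-0.5 -0.1  0.5 -0.   0.4 -0.7 -0.   0.7 -0.3  0.4]
[[364.9 248.1]
 [397.4 276.7]
 [395.8 280.3]]
[[ 0.836 -0.433 -0.338]
 [ 0.401  0.902 -0.162]
 [ 0.375  0.     0.927]] [0.38078293 0.32469391 0.034     ]
```

```bash
cat > plan.py <<'E'
from h import *
def Rdown(ang):  # tool z at world angle (deg), y down
    a=np.deg2rad(ang); z=np.array([np.cos(a),np.sin(a),0]); y=np.array([0,0,-1.]); return R.from_matrix(np.c_[np.cross(y,z),y,z])
def plan(pos,Rt):
    o=st(); q=R.from_quat(o["tool_rot"]); 
    print("shift",(q.inv().apply(np.array(pos)-o["eef_pos"])/.025).round(2),"turn",(np.rad2deg((q.inv()*Rt).as_rotvec())/10).round(2),"q",np.round(o["joint_pos"],2),"f",np.round(o["ft_force"],1),"w",round(float(o["grip_width"]),4),"pos",np.round(o["eef_pos"],4), "t",round(float(o["clock"]),2))
E
python3 - <<'E'
from plan import *
plan((.654,-.159,.15),Rdown(99.2))
E
```

```text
shift [22.36  5.25 -9.32] turn [ 0.01 -3.48 -0.  ] q [ 0.86 -0.   -0.15  1.43 -0.    1.31] f [-0.   0.   0.8] w 0.0854 pos [0.2511 0.2931 0.2812] t 0.82
```

```bash
python3 -m handwheel '[[2.2,0,-0.9,0,-0.7,0],[4.4,0,-1.8,0,-1.4,0],[6.6,0,-2.7,0,-2,0],[8.8,0,-3.6,0,-2.7,0],[11,0,-4.5,0,-3.5,0]]'
python3 - <<'E'
from plan import *
plan((.654,-.159,.12),Rdown(99.2))
E
```

```text
clock: 1.45
eef_pos: [0.4533, 0.0741, 0.281]
tool_rot: [-0.704, -0.06, 0.06, 0.705]
ft_force: [0.4, 0.7, -1.3]
grip_width: 0.0854
shift [  6.33   6.44 -10.55] turn [-0.    0.05  0.  ] q [ 0.16  0.14  0.01  1.44  0.   -0.01] f [ 0.4  0.7 -1.3] w 0.0854 pos [0.4533 0.0741 0.281 ] t 1.45
```

```bash
python3 -m handwheel '[[1.3,1,-2.1,0,0,0],[2.6,2,-4.2,0,0,0],[3.9,3,-6.4,0,0,0],[5.2,4,-8.5,0,0,0],[6.33,5,-10.55,0,0,0]]'
python3 - <<'E'
from plan import *
snap("side","s2",(255,150,345,235),8)
plan((.654,-.159,.002),Rdown(99.2))
E
```

```text
clock: 2.08
eef_pos: [0.6416, -0.146, 0.1622]
tool_rot: [-0.705, -0.059, 0.058, 0.705]
ft_force: [0.8, 0.2, 0.8]
grip_width: 0.0856
shift [ 0.42  6.09 -0.34] turn [ 0.01 -0.   -0.03] q [-0.23  0.61  0.36  1.33 -0.   -0.39] f [ 3.3 -3.7 -6. ] w 0.0848 pos [ 0.6431 -0.152   0.1544] t 2.12
```

View pics/s2.png

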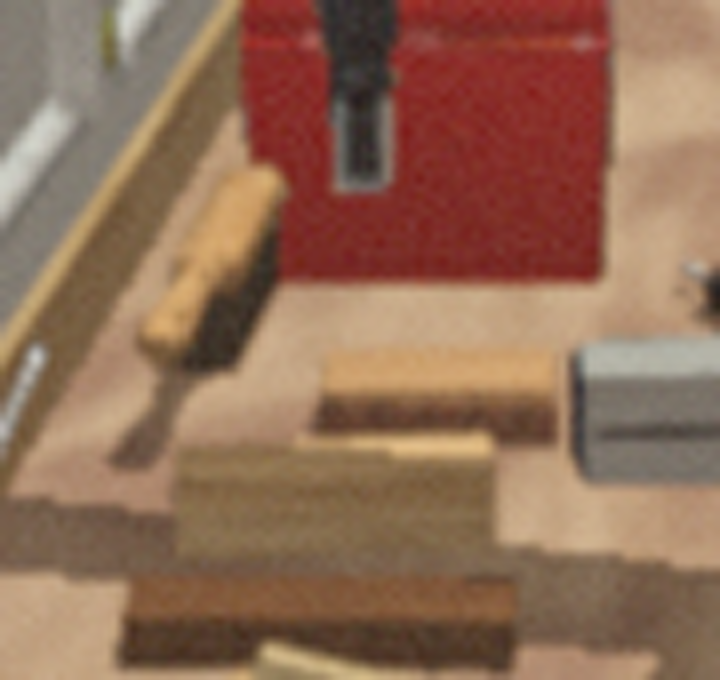

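The gripper is over the pine (tip at about (300,174), pine at (297,211)). Descending.

```bash
python3 -m handwheel '[[0.4,1.2,-0.3,0,0,0],[0.4,2.4,-0.3,0,0,0],[0.4,3.6,-0.3,0,0,0],[0.4,4.9,-0.3,0,0,0],[0.4,6.1,-0.3,0,0,0]]'
python3 - <<'E'
from plan import *
snap("side","s3",(255,150,345,235),8)
plan((.654,-.159,.0),Rdown(99.2))
E
```

```text
clock: 2.75
eef_pos: [0.6508, -0.1499, 0.0093]
tool_rot: [-0.705, -0.058, 0.059, 0.705]
ft_force: [-0.1, -0.4, -0.2]
grip_width: 0.0852
shift [ 0.19  0.18 -0.43] turn [-0.02  0.03 -0.04] q [-0.23  0.73  0.18  1.03  0.   -0.39] f [-1.7 -0.3 -2.9] w 0.0853 pos [ 0.6477 -0.1492  0.0045] t 2.8
```

View pics/s3.png

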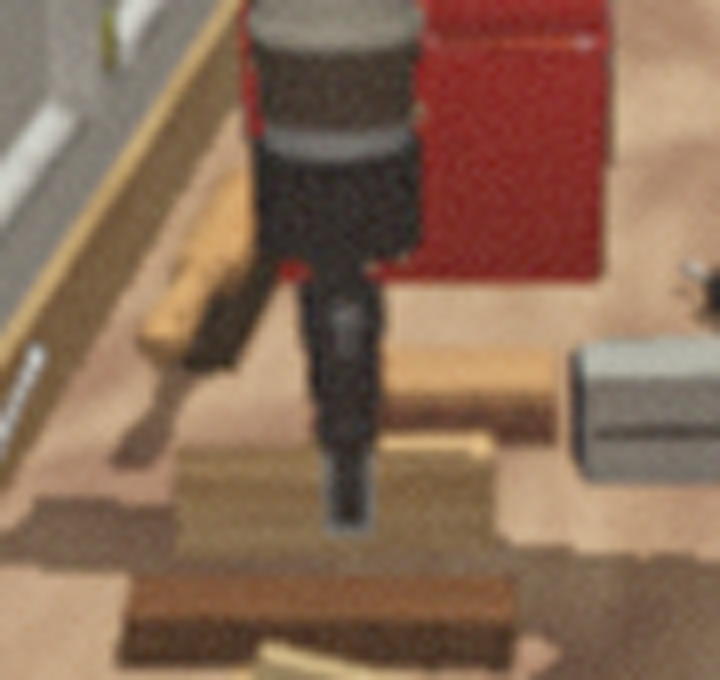

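Fingers straddle the pine about mid-length. I'll centre it, then close.

```bash
python3 -m handwheel '[[0.2,0.1,-0.3,0,0,0],[0.2,0.1,-0.3,0,0,0],[0.2,0.1,-0.3,0,0,0],[0.2,0.1,-0.3,0,0,0],[0.2,0.1,-0.3,0,0,0]]' && python3 -m handwheel '[[0,0,0,0,0,0],[0,0,0,0,0,0],[0,0,0,0,0,0],[0,0,0,0,0,0],[0,0,0,0,0,0]]' -1
python3 - <<'E'
from plan import *
plan((.654,-.159,.0),Rdown(99.2))
E
```

```text
clock: 3.42
eef_pos: [0.6571, -0.1573, 0.0096]
tool_rot: [0.705, 0.059, -0.058, -0.705]
ft_force: [-0.0, 0.6, -1.2]
grip_width: 0.0853
clock: 4.05
eef_pos: [0.6572, -0.1574, 0.0093]
tool_rot: [0.705, 0.059, -0.058, -0.705]
ft_force: [0.3, -0.5, 3.0]
grip_width: 0.0443
shift [-0.14  0.37 -0.04] turn [0.   0.03 0.  ] q [-0.24  0.74  0.21  1.04 -0.   -0.4 ] f [ 0.3 -0.5  3. ] w 0.0443 pos [ 0.6572 -0.1574  0.0093] t 4.05
```

Gripped (44 mm, as the pine should read). Lifting, then carrying to the rack.

```bash
python3 -m handwheel '[[0,-2,0,0,0,0],[0,-4,0,0,0,0],[0,-6,0,0,0,0],[0,-8,0,0,0,0],[0,-9,0,0,0,0]]'
cat >> plan.py <<'E'
def Rrack():
    from rack import rackT
    M,t=rackT(np.load("rack.npy")); z=M[:,0]; y=-M[:,2]
    return R.from_matrix(np.c_[np.cross(y,z),y,z])
def rackpos(l):
    from rack import rp
    return rp(np.load("rack.npy"),l)
E
python3 - <<'E'
from plan import *
print(rackpos([.055,0,.15]),rackpos([.055,0,.0123]))
plan(rackpos([.055,0,.15]),Rrack())
snap("side","s4",(230,80,430,280),3)
E
```

```text
clock: 4.68
eef_pos: [0.6577, -0.1575, 0.2372]
tool_rot: [0.705, 0.06, -0.057, -0.704]
ft_force: [-0.0, 0.8, -1.4]
grip_width: 0.0441
[0.37609834 0.3224463  0.19368094] [0.42260572 0.34476004 0.06600772]
shift [-7.96  1.68 20.79] turn [ 1.88  7.29 -1.39] q [-0.24  0.61  0.58  1.54  0.   -0.4 ] f [-0.   0.8 -1.4] w 0.0441 pos [ 0.6577 -0.1575  0.2372] t 4.67
```

View pics/s4.png

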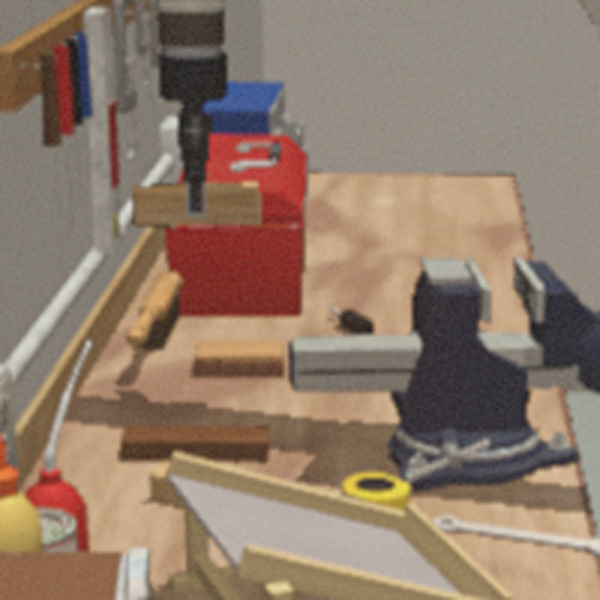

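Pine held level at about (197,203) in the crop, row clear beneath, sanding block fully visible now. Carrying over.

```bash
python3 -m handwheel '[[-0.8,-0.3,2,0.19,0.75,-0.14],[-1.6,-0.6,4.1,0.38,1.5,-0.28],[-2.4,-0.8,6.2,0.57,2.2,-0.42],[-3.2,-0.8,8.3,0.76,2.95,-0.56],[-4,-0.8,10.4,0.94,3.65,-0.7]]'
python3 - <<'E'
from plan import *
plan(rackpos([.055,0,.12]),Rrack())
E
```

```text
clock: 5.35
eef_pos: [0.5137, 0.0839, 0.2524]
tool_rot: [-0.623, 0.13, -0.204, 0.744]
ft_force: [-0.6, 1.1, -0.3]
grip_width: 0.0439
shift [-9.24  4.04  5.57] turn [ 0.95  3.61 -0.72] q [ 0.09  0.15 -0.07  1.19  0.13  0.58] f [-0.6  1.1 -0.3] w 0.0439 pos [0.5137 0.0839 0.2524] t 5.35
```

```bash
python3 -m handwheel '[[-1.9,0,1.1,0.19,0.72,-0.14],[-3.8,0.5,2.2,0.38,1.45,-0.29],[-5.6,1,3.4,0.57,2.2,-0.43],[-7.4,2,4.5,0.76,2.9,-0.58],[-9.24,3,5.57,0.95,3.61,-0.72]]' && python3 -m handwheel '[[0,0,0,0,0,0],[0,0,0,0,0,0],[0,0,0,0,0,0],[0,0,0,0,0,0],[0,0,0,0,0,0]]'
python3 - <<'E'
from plan import *
plan(rackpos([.055,0,.015]),Rrack())
snap("side","s5",(260,150,430,310),4.5)
E
```

```text
clock: 5.98
eef_pos: [0.3818, 0.3223, 0.1909]
tool_rot: [-0.473, 0.297, -0.442, 0.702]
ft_force: [1.6, 0.8, -1.4]
grip_width: 0.0438
clock: 6.6
eef_pos: [0.3844, 0.3209, 0.1926]
tool_rot: [-0.474, 0.296, -0.442, 0.702]
ft_force: [0.3, -0.1, -1.6]
grip_width: 0.0437
shift [-0.21  5.26 -0.24] turn [-0.01  0.01  0.01] q [ 0.77  0.   -0.46  0.75 -0.12  1.87] f [ 0.3 -0.1 -1.6] w 0.0437 pos [0.3844 0.3209 0.1926] t 6.6
```

View pics/s5.png

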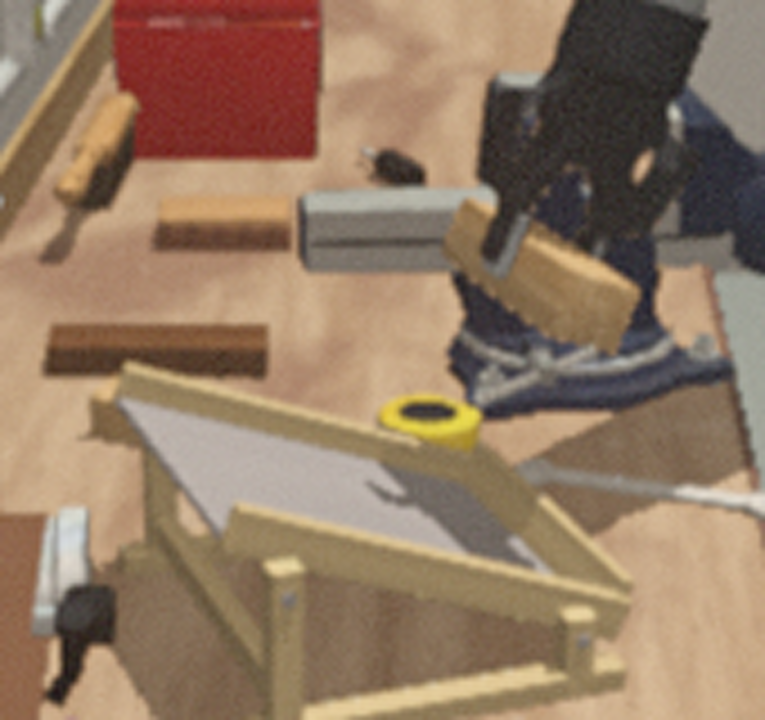

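```bash
python3 - <<'E'
from plan import *
o=st(); q=R.from_quat(o["tool_rot"]); im=cv2.imread("pics/s5_full.png")
c=o["eef_pos"]
P=lambda a,b,h: c+q.apply([a*.07,0.0093-h*.038,b*.0225])
big=cv2.resize(im[150:310,260:430],None,fx=4.5,fy=4.5,interpolation=cv2.INTER_CUBIC)
V=[(a,b,h) for a in(-1,1) for b in(-1,1) for h in(0,1)]
for i,u in enumerate(V):
  for v in V[i+1:]:
    if sum(abs(x-y)>0 for x,y in zip(u,v))==1:
      A=(proj("side",P(*u))[0]-[260,150])*4.5;B=(proj("side",P(*v))[0]-[260,150])*4.5
      cv2.line(big,tuple(int(k) for k in A),tuple(int(k) for k in B),(255,0,255),1)
# rack overlay
from rack import rp
p=np.load("rack.npy")
for l in ([[0,-.095,0],[.235,-.095,0],[.235,.095,0],[0,.095,0]],):
  X=((proj("side",rp(p,l))-[260,150])*4.5).astype(int); cv2.polylines(big,[X],True,(0,255,0),1)
cv2.imwrite("pics/s5o.png",big)
E
```

```text
(no output)
```

View pics/s5o.png

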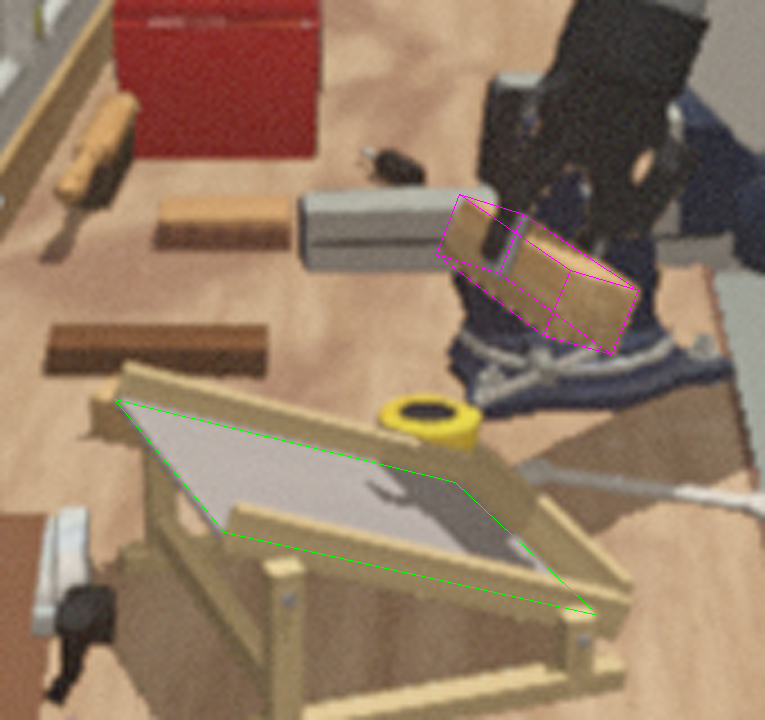

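The overlay matches the held pine and the deck outline, so both the grasp and the rack fit are right. Lowering.

```bash
python3 -m handwheel '[[-0.2,1.5,-0.25,0,0,0],[-0.2,3,-0.25,0,0,0],[-0.2,4.5,-0.25,0,0,0],[-0.2,5.1,-0.25,0,0,0],[-0.2,5.3,-0.25,0,0,0]]' && python3 -m handwheel '[[0,0,0,0,0,0],[0,0,0,0,0,0],[0,0,0,0,0,0],[0,0,0,0,0,0],[0,0,0,0,0,0]]'
python3 - <<'E'
from plan import *
plan(rackpos([.055,0,.011]),Rrack())
E
```

```text
clock: 7.28
eef_pos: [0.421, 0.3447, 0.0665]
tool_rot: [-0.475, 0.296, -0.441, 0.702]
ft_force: [0.2, -0.3, -0.5]
grip_width: 0.0442
clock: 7.9
eef_pos: [0.4209, 0.3452, 0.0674]
tool_rot: [-0.474, 0.296, -0.441, 0.702]
ft_force: [0.3, 0.2, -0.8]
grip_width: 0.044
shift [0.04 0.12 0.03] turn [-0.01  0.03  0.  ] q [ 0.75  0.25 -0.56  0.4  -0.11  1.85] f [ 0.3  0.2 -0.8] w 0.044 pos [0.4209 0.3452 0.0674] t 7.9
```

```bash
python3 -m handwheel '[[0,0.05,0,0,0,0],[0,0.1,0,0,0,0],[0,0.14,0,0,0,0],[0,0.14,0,0,0,0],[0,0.14,0,0,0,0]]' 
python3 - <<'E'
from plan import *
snap("side","s6",(260,170,420,300),5)
plan(rackpos([.055,0,.011]),Rrack())
E
```

```text
clock: 8.52
eef_pos: [0.4221, 0.3456, 0.0638]
tool_rot: [-0.474, 0.296, -0.441, 0.702]
ft_force: [0.4, 0.0, -1.0]
grip_width: 0.0438
shift [ 0.04 -0.03  0.03] turn [-0.    0.03  0.01] q [ 0.75  0.25 -0.56  0.39 -0.11  1.85] f [ 1.  -0.1 -1.2] w 0.0443 pos [0.4221 0.3456 0.0639] t 8.57
```

View pics/s6.png

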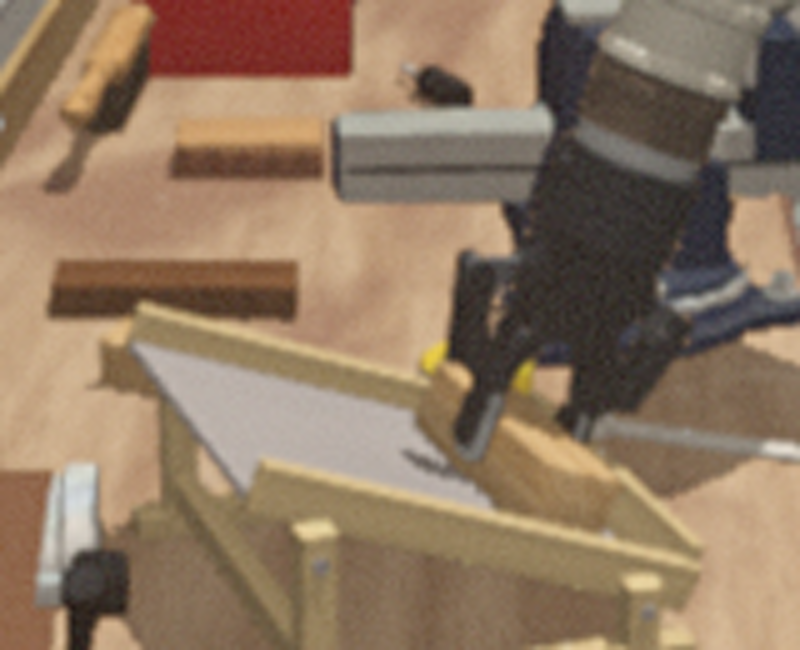

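The pine sits in the lane, nearly at the deck, around (510,450) in the crop. A last touch down, then open partly.

```bash
python3 -m handwheel '[[0,0.05,0,0,0,0],[0,0.1,0,0,0,0],[0,0.1,0,0,0,0],[0,0.1,0,0,0,0],[0,0.1,0,0,0,0]]' && python3 -m handwheel '[[0,0,0,0,0,0],[0,0,0,0,0,0],[0,0,0,0,0,0],[0,0,0,0,0,0],[0,0,0,0,0,0]]' 0.4
python3 - <<'E'
from plan import *
snap("side","s7",(260,170,420,300),5)
plan(rackpos([.055,0,.011]),Rrack())
E
```

```text
clock: 9.2
eef_pos: [0.4227, 0.3461, 0.0628]
tool_rot: [-0.474, 0.296, -0.441, 0.703]
ft_force: [-7.5, -2.8, 12.9]
grip_width: 0.0441
clock: 9.82
eef_pos: [0.4229, 0.346, 0.0614]
tool_rot: [-0.474, 0.296, -0.441, 0.702]
ft_force: [0.4, -0.1, 0.0]
grip_width: 0.0598
shift [ 0.04 -0.13  0.04] turn [-0.    0.03  0.01] q [ 0.75  0.26 -0.56  0.38 -0.11  1.85] f [-0.2 -0.7  0.3] w 0.0596 pos [0.4229 0.346  0.0614] t 9.88
```

View pics/s7.png

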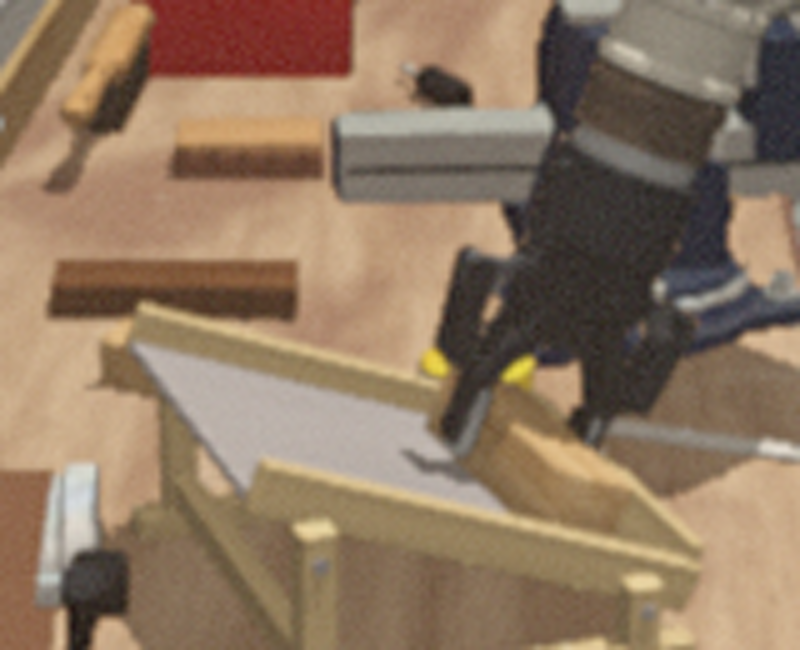

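Released; contact came at the expected height. Backing out so that it slides to the stop.

```bash
python3 -m handwheel '[[0,-1,0,0,0,0],[0,-2.5,0,0,0,0],[0,-4.5,0,0,0,0],[0,-6,0,0,0,0],[0,-7,0,0,0,0]]' 
python3 - <<'E'
from plan import *
snap("side","s8",(260,170,420,300),5)
plan((.6426,-.0242,.15),Rdown(93.5))
E
```

```text
clock: 10.5
eef_pos: [0.3637, 0.318, 0.2261]
tool_rot: [-0.473, 0.296, -0.441, 0.703]
ft_force: [0.3, 0.1, -0.5]
grip_width: 0.06
shift [17.2   4.46  2.52] turn [-1.97 -6.67  1.32] q [ 0.8  -0.07 -0.42  0.85 -0.13  1.9 ] f [-0.5  0.   1.8] w 0.0595 pos [0.3642 0.3187 0.2289] t 10.55
```

View pics/s8.png

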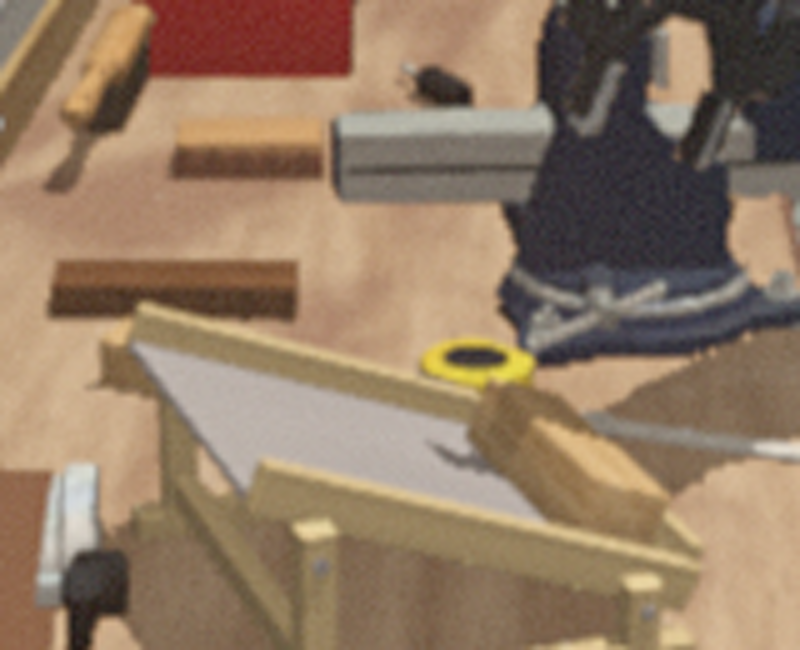

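Pine has slid against the stop (around (570,460) in the crop). Next the walnut.

```bash
python3 -m handwheel '[[2.2,-0.2,0.3,-0.25,-0.83,0.16],[4.4,-0.2,0.6,-0.5,-1.66,0.33],[6.6,-0.1,0.9,-0.75,-2.5,0.5],[8.8,0,1.2,-1,-3.3,0.66],[11,0.5,1.5,-1.2,-4.2,0.8]]' 1
python3 - <<'E'
from plan import *
plan((.6426,-.0242,.12),Rdown(93.5))
E
```

```text
clock: 11.18
eef_pos: [0.5136, 0.0959, 0.2287]
tool_rot: [-0.647, 0.101, -0.163, 0.738]
ft_force: [0.9, 1.5, 0.8]
grip_width: 0.0853
shift [ 6.29  4.34 -3.2 ] turn [-0.72 -2.5   0.53] q [ 0.13  0.19 -0.08  1.18  0.09  0.51] f [0.9 1.5 0.8] w 0.0853 pos [0.5136 0.0959 0.2287] t 11.18
```

```bash
python3 -m handwheel '[[1.6,0.6,-0.8,-0.24,-0.83,0.17],[3.2,1.4,-1.6,-0.48,-1.66,0.35],[4.8,2.4,-2.4,-0.72,-2.5,0.53],[6.29,3.6,-3.2,-0.72,-2.5,0.53],[6.29,4.34,-3.2,-0.72,-2.5,0.53]]'
python3 -m handwheel '[[0,1,0,0,0,0],[0,1,0,0,0,0],[0,1,0,0,0,0],[0,1,0,0,0,0],[0,1,0,0,0,0]]'
python3 - <<'E'
from plan import *
snap("side","s9",(255,150,345,260),7)
plan((.6426,-.0242,-0.002),Rdown(93.5))
E
```

```text
clock: 11.8
eef_pos: [0.6411, -0.0258, 0.1154]
tool_rot: [-0.707, -0.017, 0.02, 0.707]
ft_force: [-0.7, -0.6, -0.4]
grip_width: 0.0853
clock: 12.42
eef_pos: [0.6408, -0.0231, 0.0958]
tool_rot: [-0.706, -0.02, 0.02, 0.707]
ft_force: [0.2, -0.5, 0.1]
grip_width: 0.0854
shift [ 0.07  3.9  -0.05] turn [-0.01 -0.03  0.01] q [-0.04  0.6   0.19  1.16  0.   -0.09] f [ 0.  -0.6  0. ] w 0.0848 pos [ 0.6406 -0.0231  0.0956] t 12.47
```

View pics/s9.png

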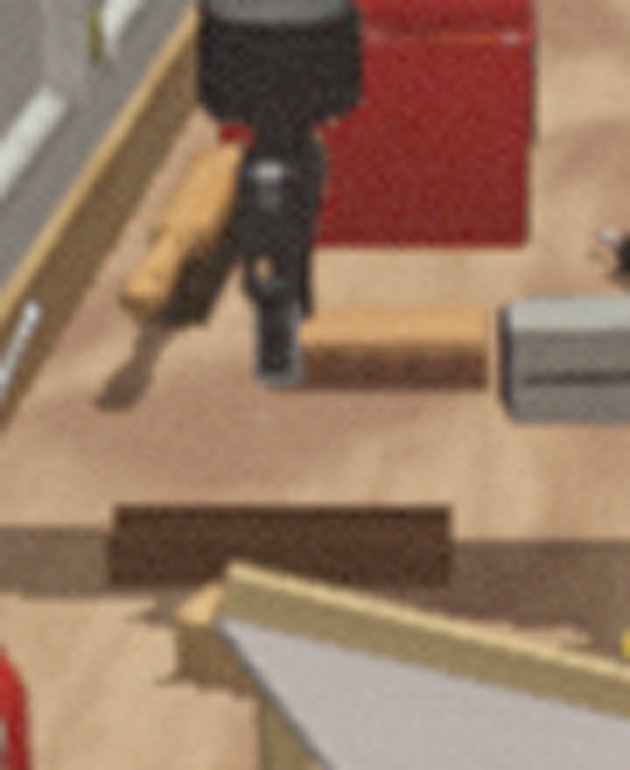

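Gripper is above the walnut (tip (277,385), walnut (280,545) in the crop) and lined up. Down and close.

```bash
python3 -m handwheel '[[0.1,1.2,0,0,0,0],[0.1,2.4,0,0,0,0],[0.1,3.3,0,0,0,0],[0.1,3.9,0,0,0,0],[0.1,3.9,0,0,0,0]]' && python3 -m handwheel '[[0,0,0,0,0,0],[0,0,0,0,0,0],[0,0,0,0,0,0],[0,0,0,0,0,0],[0,0,0,0,0,0]]' -1
python3 - <<'E'
from plan import *
plan((.6426,-.0242,-0.002),Rdown(93.5))
E
```

```text
clock: 13.1
eef_pos: [0.6416, -0.0228, -0.004]
tool_rot: [-0.706, -0.019, 0.021, 0.707]
ft_force: [-0.7, 0.9, -0.2]
grip_width: 0.0854
clock: 13.72
eef_pos: [0.6438, -0.0229, -0.0013]
tool_rot: [-0.706, -0.021, 0.019, 0.707]
ft_force: [-1.2, -0.2, 5.8]
grip_width: 0.0493
shift [-0.05  0.03 -0.05] turn [-0.01 -0.03  0.01] q [-0.04  0.7   0.09  0.97  0.   -0.09] f [-1.2 -0.2  5.8] w 0.0493 pos [ 0.6438 -0.0229 -0.0013] t 13.72
```

```bash
python3 -m handwheel '[[0,-1,0,0,0,0],[0,-3,0,0,0,0],[0,-5,0,0,0,0],[0,-7,0,0,0,0],[0,-9,0,0,0,0]]'
python3 - <<'E'
from plan import *
plan(rackpos([.115,0,.1]),Rrack())
snap("side","s10",(230,80,430,280),3)
E
```

```text
clock: 14.35
eef_pos: [0.6421, -0.0231, 0.2231]
tool_rot: [-0.706, -0.019, 0.021, 0.707]
ft_force: [0.5, -1.1, -1.6]
grip_width: 0.0488
shift [-7.09  2.17 15.53] turn [ 1.94  6.67 -1.31] q [-0.04  0.54  0.43  1.46  0.   -0.09] f [ 0.5 -1.1 -1.6] w 0.0488 pos [ 0.6421 -0.0231  0.2231] t 14.35
```

View pics/s10.png

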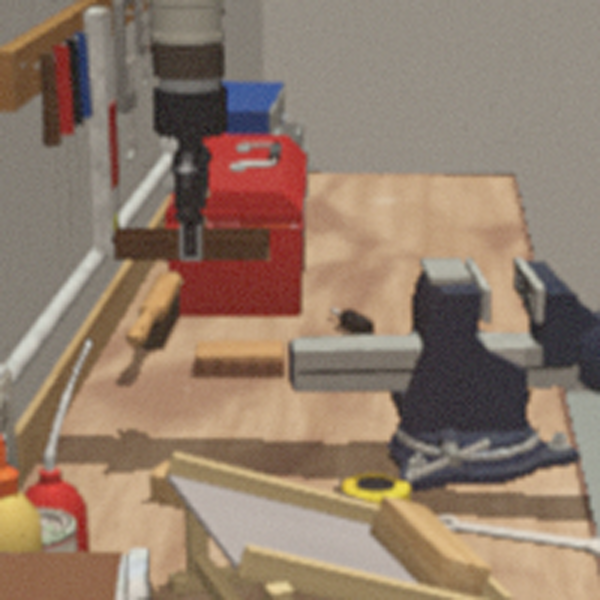

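Walnut held level at (192,243) in the crop; the pine lies against the stop. Carrying.

```bash
python3 -m handwheel '[[-0.7,-0.5,1.9,0.22,0.8,-0.15],[-1.4,-1,3.8,0.44,1.6,-0.3],[-2.1,-1.2,5.7,0.66,2.3,-0.45],[-2.9,-1.2,7.6,0.86,2.95,-0.58],[-3.8,-1.2,9.5,1.08,3.7,-0.73]]'
python3 - <<'E'
from plan import *
plan(rackpos([.105,0,.1]),Rrack())
E
```

```text
clock: 15.02
eef_pos: [0.5335, 0.2097, 0.2519]
tool_rot: [-0.604, 0.165, -0.249, 0.739]
ft_force: [0.6, 0.5, -0.2]
grip_width: 0.0489
shift [-6.63  3.51  1.68] turn [ 0.85  2.94 -0.58] q [ 0.33  0.21 -0.    1.15  0.08  0.94] f [ 0.6  0.5 -0.2] w 0.0489 pos [0.5335 0.2097 0.2519] t 15.03
```

```bash
python3 -m handwheel '[[-1.6,0,0.4,0.21,0.75,-0.15],[-3.2,0.3,0.8,0.42,1.5,-0.3],[-4.9,1,1.2,0.64,2.2,-0.45],[-6.63,2,1.68,0.85,2.94,-0.58],[-6.63,2.5,1.68,0.85,2.94,-0.58]]' && python3 -m handwheel '[[0,0.5,0,0,0,0],[0,1,0,0,0,0],[0,1,0,0,0,0],[0,1,0,0,0,0],[0,1,0,0,0,0]]'
python3 - <<'E'
from plan import *
plan(rackpos([.105,0,.0]),Rrack())
snap("side","s11",(260,150,430,310),4.5)
E
```

```text
clock: 15.65
eef_pos: [0.4269, 0.3464, 0.1885]
tool_rot: [-0.477, 0.295, -0.437, 0.703]
ft_force: [-0.0, -0.8, -1.7]
grip_width: 0.0491
clock: 16.27
eef_pos: [0.4401, 0.349, 0.1685]
tool_rot: [-0.474, 0.296, -0.441, 0.703]
ft_force: [0.7, -0.0, -0.5]
grip_width: 0.0489
shift [-0.15  4.03 -0.19] turn [-0.01  0.02 -0.  ] q [ 0.73  0.14 -0.37  0.69 -0.1   1.83] f [ 0.7 -0.  -0.5] w 0.0489 pos [0.4401 0.349  0.1685] t 16.27
```

View pics/s11.png

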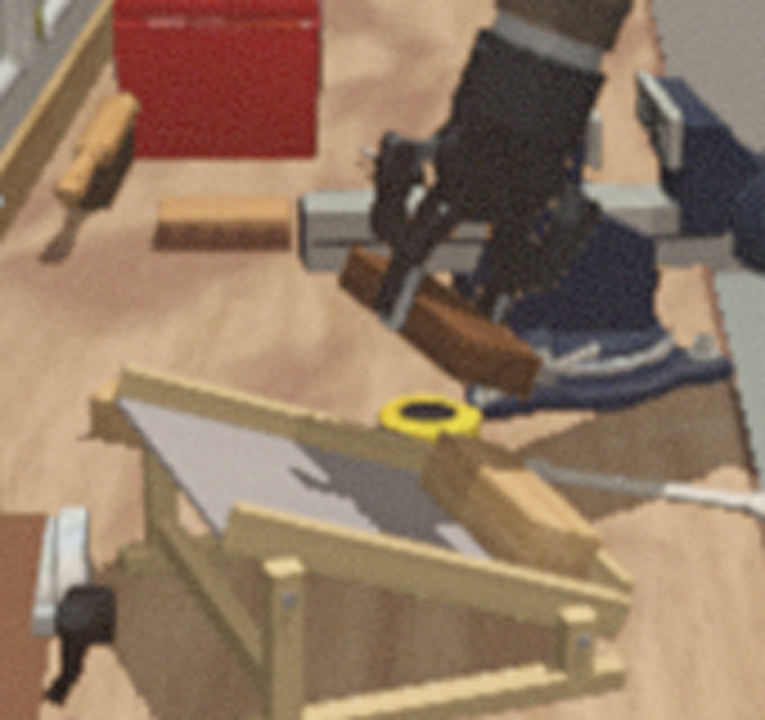

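```bash
python3 -m handwheel '[[-0.15,1,-0.2,0,0,0],[-0.15,2,-0.2,0,0,0],[-0.15,3,-0.2,0,0,0],[-0.15,3.7,-0.2,0,0,0],[-0.15,3.85,-0.2,0,0,0]]' && python3 -m handwheel '[[0,0.06,0,0,0,0],[0,0.12,0,0,0,0],[0,0.18,0,0,0,0],[0,0.24,0,0,0,0],[0,0.24,0,0,0,0]]'
python3 - <<'E'
from plan import *
plan(rackpos([.105,0,.0]),Rrack())
snap("side","s12",(260,170,420,300),5)
E
```

```text
clock: 16.95
eef_pos: [0.4658, 0.3657, 0.0756]
tool_rot: [-0.475, 0.296, -0.44, 0.702]
ft_force: [-0.2, -0.6, -0.0]
grip_width: 0.049
clock: 17.58
eef_pos: [0.4682, 0.3673, 0.072]
tool_rot: [-0.474, 0.296, -0.44, 0.703]
ft_force: [-3.8, -0.3, 4.4]
grip_width: 0.0491
shift [ 0.02 -0.05  0.02] turn [-0.01  0.03 -0.  ] q [ 0.72  0.32 -0.43  0.45 -0.1   1.82] f [-3.8 -0.3  4.4] w 0.0491 pos [0.4682 0.3673 0.072 ] t 17.57
```

View pics/s12.png

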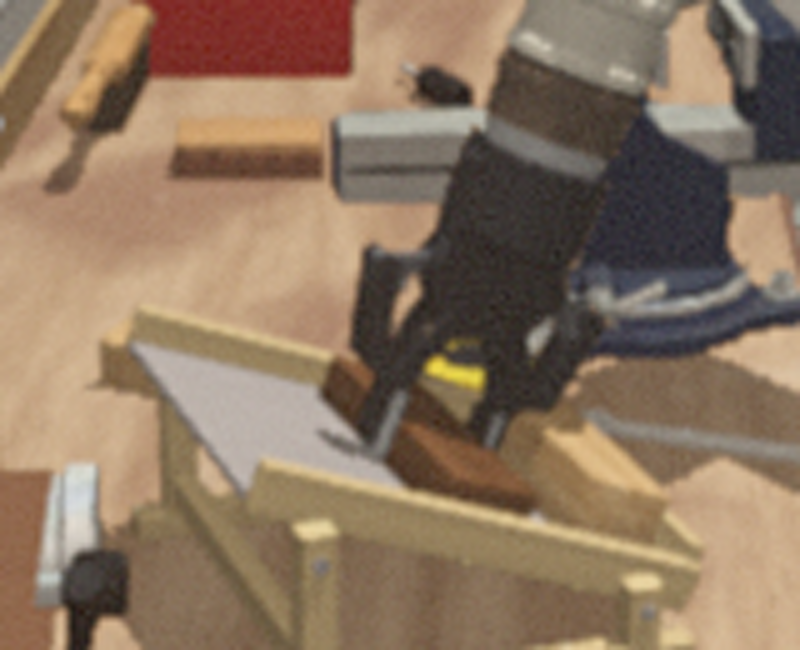

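Walnut sits on the deck behind the pine with a finger's gap (light contact felt). Opening a little and backing out.

```bash
python3 -m handwheel '[[0,0,0,0,0,0],[0,0,0,0,0,0],[0,0,0,0,0,0],[0,-0.6,0,0,0,0],[0,-1.2,0,0,0,0]]' 0.4 && python3 -m handwheel '[[0,-1,0,0,0,0],[0,-2,0,0,0,0],[0,-3,0,0,0,0],[0,-4.5,0,0,0,0],[0,-5.5,0,0,0,0]]'
python3 - <<'E'
from plan import *
snap("side","s13",(280,180,420,300),5.5)
from rack import rp
im=cv2.imread("pics/s13_full.png"); big=cv2.resize(im[180:300,280:420],None,fx=5.5,fy=5.5,interpolation=cv2.INTER_CUBIC)
p=np.load("rack.npy")
def box(x0,x1,y,h,col):
  V=[(a,b,c) for a in(x0,x1) for b in(-y,y) for c in(0,h)]
  for i,u in enumerate(V):
    for v in V[i+1:]:
      if sum(k!=l for k,l in zip(u,v))==1:
        X=((proj("side",rp(p,[u,v]))-[280,180])*5.5).astype(int); cv2.line(big,tuple(map(int,X[0])),tuple(map(int,X[1])),col,1)
box(0,.045,.07,.038,(255,0,255)); box(.045,.095,.08,.025,(0,255,0)); cv2.imwrite("pics/s13o.png",big)
E
```

```text
clock: 18.25
eef_pos: [0.4577, 0.362, 0.0998]
tool_rot: [-0.474, 0.296, -0.44, 0.702]
ft_force: [0.6, 0.7, 0.2]
grip_width: 0.0598
clock: 18.88
eef_pos: [0.4114, 0.34, 0.2298]
tool_rot: [-0.473, 0.296, -0.44, 0.704]
ft_force: [-0.1, 0.8, -0.6]
grip_width: 0.06
```

View pics/s13.png

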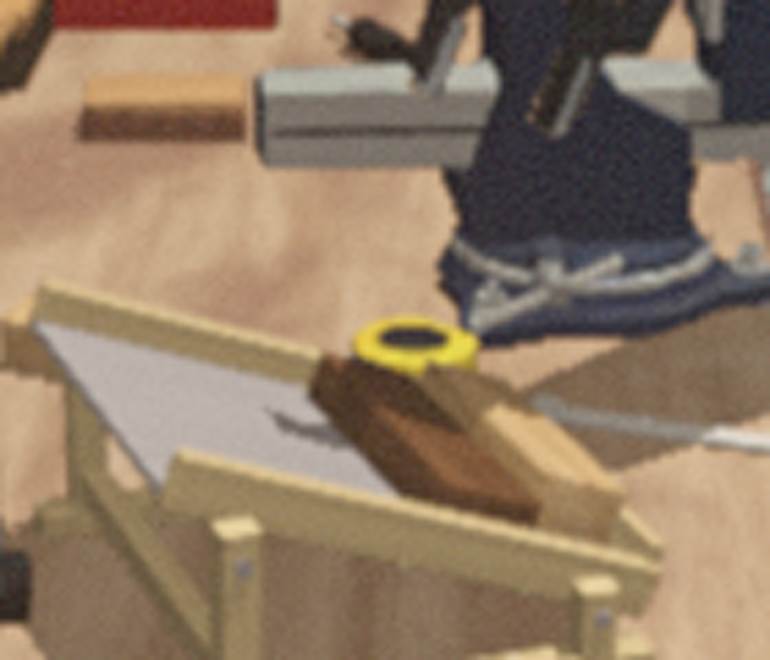

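View pics/s13o.png

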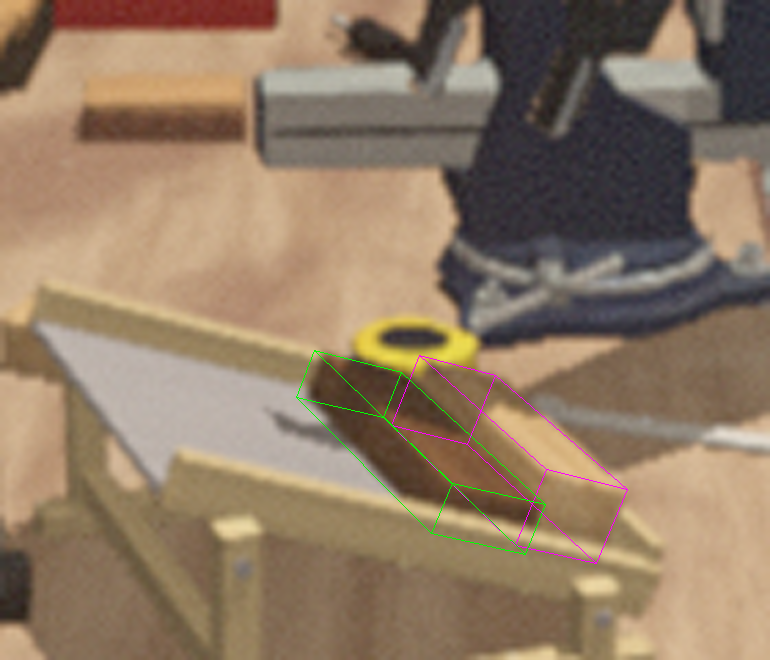

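Walnut lies flat behind the pine with no visible gap (seam at about (455,440) in the crop). Now the small block: average the frames and zoom in, since only its back corner shows.

```bash
python3 - <<'E'
from h import *
fs=["s4","s5","s6","s7","s8","s10","s12","s13"]
a=np.mean([cv2.imread(f"pics/{f}_full.png").astype(float) for f in fs],0).astype(np.uint8)
cv2.imwrite("pics/avg.png",a)
c=cv2.resize(a[228:256,272:300],None,fx=20,fy=20,interpolation=cv2.INTER_CUBIC)
cv2.imwrite("pics/sm.png",c)
c=cv2.resize(a[188:212,290:330],None,fx=18,fy=18,interpolation=cv2.INTER_CUBIC)
cv2.imwrite("pics/sa.png",c)
E
```

```text
(no output)
```

View pics/sm.png

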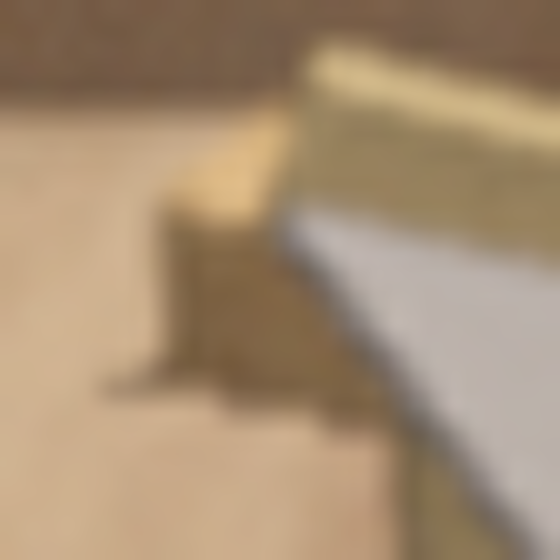

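View pics/sa.png

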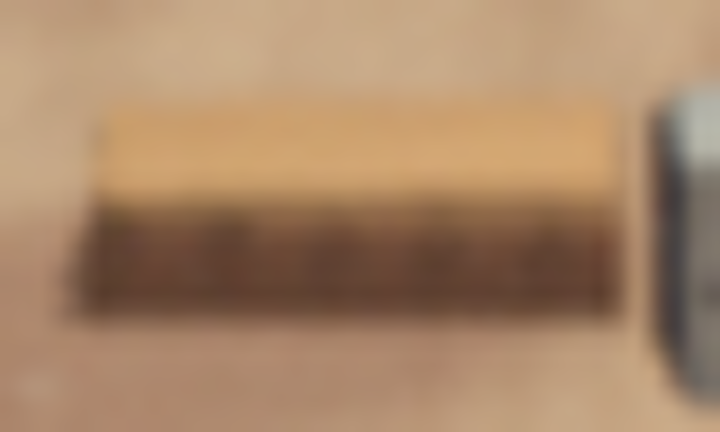

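```bash
python3 - <<'E'
from fit import *
for n,uv,z in (("BL",(280.6,246.9),0),("b2",(287,248.75),0),("b3",(291.7,249.5),0),("TL",(280.5,238.4),.032),("TR?",(285.1,239.3),.032),("tl2",(284,234.5),.032),("tl3",(286.5,232.8),.032)):
    print(n,pix("side",uv,z).round(4))
def c(o): return {k:(290+v[0]/18,188+v[1]/18) for k,v in o.items()}
san=c({(1,1,0):(80,318),(-1,1,0):(615,315),(1,1,1):(97,212),(-1,1,1):(612,203),(1,-1,1):(103,97),(-1,-1,1):(612,100)})
for d,z in(((.112,.065,.032),-.002),((.112,.065,.032),0)):
  x,f=fit(d,san,z); print(x.round(4),f.round(1).tolist())
E
```

```text
BL [0.6706 0.1066 0.    ]
b2 [0.649  0.1191 0.    ]
b3 [0.6339 0.1237 0.    ]
TL [0.6685 0.1156 0.032 ]
TR? [0.6535 0.1215 0.032 ]
tl2 [0.6627 0.0835 0.032 ]
tl3 [0.657  0.0689 0.032 ]
[ 0.6256 -0.3132  0.084 ] [[0.1, 1.1], [0.4, 1.2], [-1.1, -1.2], [0.6, -0.8], [-0.6, -0.2], [0.6, -0.4]]
[ 0.6249 -0.3073  0.0839] [[0.0, 1.1], [0.5, 1.2], [-1.1, -1.2], [0.6, -0.8], [-0.6, -0.2], [0.6, -0.4]]
```

```bash
python3 - <<'E'
from h import *
from workcell import bot
a=np.mean([cv2.imread(f"pics/{f}_full.png").astype(float) for f in ["s11","s12","s13"]]+[bot.camera("side")["color"][:,:,::-1].astype(float) for i in range(3)],0).astype(np.uint8)
cv2.imwrite("pics/avg2.png",a)
c=cv2.resize(a[226:256,272:302],None,fx=20,fy=20,interpolation=cv2.INTER_LANCZOS4)
cv2.imwrite("pics/sm2.png",c)
E
```

```text
(no output)
```

View pics/sm2.png

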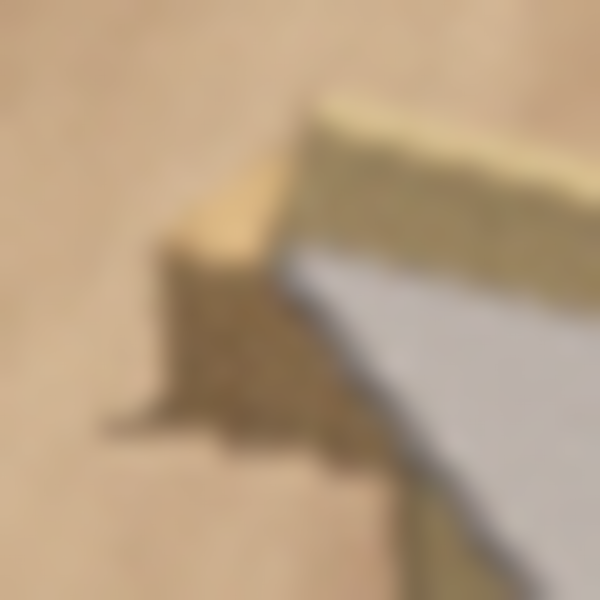

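```bash
python3 - <<'E'
from fit import *
for uv,z in (((280.3,238.2),.032),((283.3,235.8),.032),((286.3,233.6),.032),((285.3,239.4),.032),((280.7,246.8),0),((290,249.3),0)):
    print(uv,pix("side",uv,z).round(4))
for th in (-.1,-.2,-.3,-.4,-.5):
    # corner fixed at (.6685,.114)
    c,s=np.cos(th),np.sin(th); cor=np.array([.6685,.114])
    ctr=cor-.03*np.array([c,s])-.02*np.array([-s,c])
    P=[[*(ctr+a*.03*np.array([c,s])+b*.02*np.array([-s,c])),h] for a,b,h in((1,1,.032),(1,-1,.032),(-1,1,.032),(-1,-1,.032),(1,1,0),(-1,1,0))]
    print(th,ctr.round(4),((proj("side",P)-[272,226])*20).round().astype(int).tolist())
E
```

```text
(280.3, 238.2) [0.6694 0.114  0.032 ]
(283.3, 235.8) [0.6632 0.0942 0.032 ]
(286.3, 233.6) [0.6567 0.0755 0.032 ]
(285.3, 239.4) [0.6528 0.1223 0.032 ]
(280.7, 246.8) [0.6705 0.1058 0.    ]
(290, 249.3) [0.6393 0.1226 0.    ]
-0.1 [0.6367 0.0971] [[172, 244], [237, 147], [558, 271], [615, 173], [178, 438], [561, 466]]
-0.2 [0.6351 0.1004] [[172, 244], [262, 150], [547, 286], [630, 190], [178, 438], [551, 481]]
-0.3 [0.6339 0.1038] [[172, 244], [286, 153], [532, 300], [640, 207], [178, 438], [536, 496]]
-0.4 [0.6331 0.1073] [[172, 244], [308, 157], [514, 315], [646, 224], [178, 438], [518, 511]]
-0.5 [0.6326 0.1108] [[172, 244], [330, 162], [492, 328], [647, 242], [178, 438], [496, 525]]
```

The small block fits centre (0.634, 0.104), yaw −0.3. The plate can't be seen past the vice, so I'll size up the vice and re-check the top camera now that the arm has moved.

```bash
python3 - <<'E'
from h import *
snap("top","t2")
a=cv2.imread("pics/t2.png").astype(float);b=cv2.imread("pics/top0.png").astype(float)
print(abs(cv2.GaussianBlur(a-b,(0,0),6)).max(), a.mean((0,1)))
for y in (0,-.05,-.1,-.15,-.2,-.25): print(y,[(z,proj("side",(.37,y,z))[0].round().tolist()) for z in (0,.1,.15,.2,.25)])
E
```

```text
0.22785994803548515 [134.4590332  143.05173177 137.39045898]
0 [(0, [379.0, 237.0]), (0.1, [380.0, 207.0]), (0.15, [380.0, 192.0]), (0.2, [381.0, 176.0]), (0.25, [382.0, 160.0])]
-0.05 [(0, [379.0, 231.0]), (0.1, [380.0, 202.0]), (0.15, [380.0, 187.0]), (0.2, [381.0, 172.0]), (0.25, [381.0, 156.0])]
-0.1 [(0, [378.0, 226.0]), (0.1, [379.0, 197.0]), (0.15, [380.0, 183.0]), (0.2, [381.0, 168.0]), (0.25, [381.0, 153.0])]
-0.15 [(0, [378.0, 220.0]), (0.1, [379.0, 193.0]), (0.15, [380.0, 178.0]), (0.2, [380.0, 164.0]), (0.25, [381.0, 149.0])]
-0.2 [(0, [378.0, 215.0]), (0.1, [379.0, 188.0]), (0.15, [380.0, 174.0]), (0.2, [380.0, 160.0]), (0.25, [381.0, 146.0])]
-0.25 [(0, [378.0, 211.0]), (0.1, [379.0, 184.0]), (0.15, [380.0, 171.0]), (0.2, [380.0, 157.0]), (0.25, [381.0, 142.0])]
```

Vice spans roughly y −0.15 to 0.03 and is about 0.21 m high, so the plate must be near (0.3–0.45, −0.25 to −0.45), fully hidden. I'll find it by light vertical touches with the shut fingers: the plate answers at z ≈ 0.020, the bench at 0. Going over first.

```bash
python3 - <<'E'
from plan import *
plan((.39,-.02,.30),Rdown(0))
E
```

```text
shift [12.57 -5.36 -5.45] turn [-2.16  2.56 -0.49] q [ 0.75  0.04 -0.32  0.84 -0.11  1.85] f [-0.8 -0.3 -0.7] w 0.0598 pos [0.4114 0.3397 0.2263] t 19.12
```

```bash
python3 -m handwheel '[[2,-1.4,-1,-0.5,0.6,-0.1],[4,-2.6,-2,-1,1.2,-0.2],[6.2,-3.6,-3,-1.5,1.8,-0.35],[8.4,-4.4,-4,-2.1,2.5,-0.48],[10.5,-5,-5,-2.16,2.56,-0.49]]' -1
python3 - <<'E'
from plan import *
plan((.37,-.32,.28),Rdown(0))
E
```

```text
clock: 19.75
eef_pos: [0.3811, 0.0369, 0.2944]
tool_rot: [0.501, -0.501, 0.5, -0.499]
ft_force: [0.5, 0.5, 0.3]
grip_width: -0.0002
shift [14.28  0.58 -0.44] turn [ 0.01 -0.    0.  ] q [ 0.1  -0.01 -0.12  1.46 -0.    1.67] f [0.5 0.5 0.3] w -0.0002 pos [0.3811 0.0369 0.2944] t 19.75
```

```bash
python3 -m handwheel '[[2.4,0,-0.1,0,0,0],[4.8,0,-0.2,0,0,0],[7.2,0,-0.3,0,0,0],[9.6,0,-0.4,0,0,0],[12,0,-0.4,0,0,0]]' 
python3 -m handwheel '[[2.2,0.5,0,0,0,0],[2.2,2,0,0,0,0],[2.2,4,0,0,0,0],[2.2,6,0,0,0,0],[2.2,6.5,0,0,0,0]]' 
python3 - <<'E'
from plan import *
plan((.37,-.32,.06),Rdown(0))
E
```

```text
clock: 20.38
eef_pos: [0.3696, -0.2634, 0.2941]
tool_rot: [-0.5, 0.501, -0.5, 0.5]
ft_force: [1.4, 1.3, -0.7]
grip_width: -0.0004
clock: 21.0
eef_pos: [0.3676, -0.3142, 0.1285]
tool_rot: [-0.5, 0.503, -0.497, 0.5]
ft_force: [0.0, -0.2, 0.9]
grip_width: 0.0001
shift [0.25 2.74 0.12] turn [ 0.04 -0.   -0.04] q [-0.71  0.29 -0.21  1.08  0.    0.86] f [ 0.  -0.2  0.9] w 0.0001 pos [ 0.3676 -0.3142  0.1285] t 21.0
```

```bash
python3 -m handwheel '[[0,0.7,0,0,0,0],[0,1.4,0,0,0,0],[0,2.1,0,0,0,0],[0,2.8,0,0,0,0],[0,3.4,0,0,0,0]]' 
python3 -m handwheel '[[0,0.4,0,0,0,0],[0,0.6,0,0,0,0],[0,0.6,0,0,0,0],[0,0.6,0,0,0,0],[0,0.6,0,0,0,0]]' 

```

```text
clock: 21.62
eef_pos: [0.3712, -0.317, 0.0481]
tool_rot: [0.5, -0.499, 0.501, -0.5]
ft_force: [0.2, -0.2, 0.5]
grip_width: -0.0001
clock: 22.25
eef_pos: [0.3707, -0.3167, 0.0334]
tool_rot: [0.5, -0.499, 0.501, -0.5]
ft_force: [-0.3, 0.7, -0.1]
grip_width: 0.0001
```

```bash
python3 -m handwheel '[[0,0.3,0,0,0,0],[0,0.5,0,0,0,0],[0,0.5,0,0,0,0],[0,0.5,0,0,0,0],[0,0.5,0,0,0,0]]' 

```

```text
clock: 22.88
eef_pos: [0.3705, -0.3165, 0.0205]
tool_rot: [0.5, -0.5, 0.5, -0.5]
ft_force: [0.0, -0.3, 0.1]
grip_width: -0.0002
```

```bash
python3 -m handwheel '[[0,0.1,0,0,0,0],[0,0.2,0,0,0,0],[0,0.3,0,0,0,0],[0,0.3,0,0,0,0],[0,0.3,0,0,0,0]]' 

```

```text
clock: 23.5
eef_pos: [0.3704, -0.3164, 0.0129]
tool_rot: [-0.5, 0.5, -0.5, 0.5]
ft_force: [-0.5, 0.5, -0.2]
grip_width: 0.0001
```

Nothing at (0.37, −0.316). Probing further right, in two stages for safety.

```bash
python3 -m handwheel '[[0,-1.2,0,0,0,0],[2,-1.2,0,0,0,0],[4,-1.2,0,0,0,0],[4,-0.6,0,0,0,0],[4,-0.6,0,0,0,0]]' && python3 -m handwheel '[[0,0.2,0,0,0,0],[0,0.5,0,0,0,0],[0,0.5,0,0,0,0],[0,0.5,0,0,0,0],[0,0.5,0,0,0,0]]'

```

```text
clock: 24.12
eef_pos: [0.3689, -0.4146, 0.0261]
tool_rot: [-0.5, 0.502, -0.499, 0.5]
ft_force: [-0.1, -0.1, -0.3]
grip_width: -0.0001
clock: 24.75
eef_pos: [0.3707, -0.4165, 0.0157]
tool_rot: [0.5, -0.5, 0.5, -0.5]
ft_force: [0.3, -0.3, -0.9]
grip_width: -0.0003
```

```bash
python3 -m handwheel '[[-1.2,-1.6,0,0,0,0],[-3.5,-1.6,0,0,0,0],[-5.8,-1.6,0,0,0,0],[-6.6,-1.2,0,0,0,0],[-6.6,-0.6,0,0,0,0]]' && python3 -m handwheel '[[0,0.2,0,0,0,0],[0,0.5,0,0,0,0],[0,0.5,0,0,0,0],[0,0.5,0,0,0,0],[0,0.5,0,0,0,0]]'

```

```text
clock: 25.38
eef_pos: [0.3708, -0.25, 0.031]
tool_rot: [-0.5, 0.499, -0.5, 0.501]
ft_force: [-1.4, -0.6, 0.1]
grip_width: 0.0
clock: 26.0
eef_pos: [0.3706, -0.2517, 0.0181]
tool_rot: [0.5, -0.5, 0.5, -0.5]
ft_force: [-0.5, -0.6, 0.6]
grip_width: -0.0
```

```bash
python3 -m handwheel '[[0,0.2,0,0,0,0],[0,0.2,0,0,0,0],[0,0.2,0,0,0,0],[0,0.2,0,0,0,0],[0,0.2,0,0,0,0]]' && python3 -m handwheel '[[0,-1.4,0,0,0,0],[1,-1.4,1.6,0,0,0],[2,-1.4,2.8,0,0,0],[2,-0.8,2.8,0,0,0],[2,-0.5,2.8,0,0,0]]' && python3 -m handwheel '[[0,0.2,0,0,0,0],[0,0.5,0,0,0,0],[0,0.5,0,0,0,0],[0,0.5,0,0,0,0],[0,0.5,0,0,0,0]]'

```

```text
clock: 26.62
eef_pos: [0.3705, -0.2514, 0.0129]
tool_rot: [-0.5, 0.5, -0.5, 0.5]
ft_force: [-0.1, 0.3, -1.3]
grip_width: 0.0001
clock: 27.25
eef_pos: [0.4387, -0.3002, 0.0237]
tool_rot: [-0.5, 0.501, -0.499, 0.5]
ft_force: [-1.1, -0.2, 0.6]
grip_width: -0.0
clock: 27.88
eef_pos: [0.4386, -0.3001, 0.0198]
tool_rot: [-0.5, 0.5, -0.5, 0.5]
ft_force: [-16.1, 11.5, 50.9]
grip_width: 0.0
```

Contact at z = 0.0198 at (0.439, −0.300): that's the plate top. Now gentler touches to find its edges.

```bash
python3 -m handwheel '[[0,-0.6,0,0,0,0],[0,-0.6,0,0,0,0],[0,-0.6,0,0,0,0],[0,-0.6,0,0,0,0],[0,-0.6,0,0,0,0]]'

```

```text
clock: 28.5
eef_pos: [0.4399, -0.3011, 0.027]
tool_rot: [-0.5, 0.5, -0.499, 0.5]
ft_force: [0.3, -0.4, -0.2]
grip_width: -0.0002
```

```bash
python3 -m handwheel '[[0,0,-1.4,0,0,0],[0,0,-1.4,0,0,0],[0,0.4,-1.4,0,0,0],[0,0.4,-1.4,0,0,0],[0,0.4,-1.4,0,0,0]]'

```

```text
clock: 29.12
eef_pos: [0.4066, -0.3022, 0.0199]
tool_rot: [0.5, -0.499, 0.501, -0.5]
ft_force: [-5.2, 2.3, 19.4]
grip_width: 0.0001
```

Contact at x = 0.406. Next 0.385.

```bash
python3 -m handwheel '[[0,-0.4,0,0,0,0],[0,-0.4,-0.8,0,0,0],[0,-0.4,-0.8,0,0,0],[0,0,-0.8,0,0,0],[0,0,-0.8,0,0,0]]'

```

```text
clock: 29.75
eef_pos: [0.3854, -0.3009, 0.0167]
tool_rot: [-0.5, 0.5, -0.499, 0.5]
ft_force: [0.1, -0.5, -0.8]
grip_width: 0.0002
```

```bash
python3 -m handwheel '[[0,-0.4,0,0,0,0],[0,-0.4,0.4,0,0,0],[0,-0.4,0.4,0,0,0],[0,0,0.4,0,0,0],[0,0,0.4,0,0,0]]'

```

```text
clock: 30.38
eef_pos: [0.3943, -0.3006, 0.0167]
tool_rot: [-0.5, 0.501, -0.499, 0.5]
ft_force: [-1.0, 0.0, -0.6]
grip_width: 0.0002
```

Free at 0.3945. Try 0.4005.

```bash
python3 -m handwheel '[[0,-0.4,0,0,0,0],[0,-0.4,0.24,0,0,0],[0,-0.4,0.24,0,0,0],[0,0,0.24,0,0,0],[0,0,0.24,0,0,0]]'

```

```text
clock: 31.0
eef_pos: [0.4026, -0.3021, 0.0198]
tool_rot: [0.5, -0.499, 0.501, -0.5]
ft_force: [-3.5, 2.2, 16.4]
grip_width: 0.0003
```

```bash
python3 -m handwheel '[[0,-0.5,0,0,0,0],[0,-0.5,2,0,0,0],[0,-0.5,3.2,0,0,0],[0,-0.2,3.2,0,0,0],[0,0,3.2,0,0,0]]'

```

```text
clock: 31.62
eef_pos: [0.4821, -0.3012, 0.0188]
tool_rot: [-0.499, 0.499, -0.5, 0.501]
ft_force: [-1.0, 5.0, 24.6]
grip_width: -0.0
```

```bash
python3 -m handwheel '[[0,-0.5,0,0,0,0],[0,-0.5,0.4,0,0,0],[0,-0.5,0.4,0,0,0],[0,0,0.4,0,0,0],[0,0,0.4,0,0,0]]'

```

```text
clock: 32.25
eef_pos: [0.4897, -0.3004, 0.0159]
tool_rot: [-0.5, 0.501, -0.499, 0.5]
ft_force: [0.3, -0.3, -0.0]
grip_width: 0.0001
```

```bash
python3 -m handwheel '[[0,-0.5,0,0,0,0],[0,-0.5,-0.2,0,0,0],[0,-0.5,-0.2,0,0,0],[0,0,-0.2,0,0,0],[0,0,-0.2,0,0,0]]'

```

```text
clock: 32.88
eef_pos: [0.4852, -0.3006, 0.0163]
tool_rot: [-0.5, 0.501, -0.499, 0.5]
ft_force: [-0.3, 0.3, -0.2]
grip_width: -0.0002
```

```bash
python3 -m handwheel '[[0,-0.5,0,0,0,0],[-1,-0.5,-1.8,0,0,0],[-2,-0.5,-1.8,0,0,0],[-2,-0.1,-1.8,0,0,0],[-2,0,-1.8,0,0,0]]'

```

```text
clock: 33.5
eef_pos: [0.442, -0.2519, 0.018]
tool_rot: [0.5, -0.499, 0.5, -0.5]
ft_force: [-0.0, -0.7, 0.1]
grip_width: -0.0001
```

```bash
python3 -m handwheel '[[0,-0.5,0,0,0,0],[1,-0.5,0,0,0,0],[1,-0.5,0,0,0,0],[1,0,0,0,0,0],[1,0,0,0,0,0]]'

```

```text
clock: 34.12
eef_pos: [0.4427, -0.2773, 0.02]
tool_rot: [0.5, -0.498, 0.502, -0.5]
ft_force: [-2.4, -0.3, 14.0]
grip_width: 0.0
```

Contact at −0.276; free at −0.251. Try −0.263.

```bash
python3 -m handwheel '[[0,-0.5,0,0,0,0],[-0.5,-0.5,0,0,0,0],[-0.5,-0.5,0,0,0,0],[-0.5,0,0,0,0,0],[-0.5,0,0,0,0,0]]'

```

```text
clock: 34.75
eef_pos: [0.4401, -0.263, 0.0161]
tool_rot: [-0.5, 0.501, -0.499, 0.5]
ft_force: [-0.1, -0.1, 0.3]
grip_width: 0.0005
```

```bash
python3 -m handwheel '[[0,-0.5,0,0,0,0],[0.25,-0.5,0,0,0,0],[0.25,-0.5,0,0,0,0],[0.25,0,0,0,0,0],[0.25,0,0,0,0,0]]'
python3 -m handwheel '[[0.5,-0.5,0,0,0,0],[2.8,-0.5,0,0,0,0],[5.1,-0.5,0,0,0,0],[5.1,-0.2,0,0,0,0],[5.1,0,0,0,0,0]]'

```

```text
clock: 35.38
eef_pos: [0.4426, -0.2711, 0.0198]
tool_rot: [0.5, -0.499, 0.501, -0.5]
ft_force: [-2.4, 1.1, 15.2]
grip_width: 0.0001
clock: 36.0
eef_pos: [0.4405, -0.3978, 0.0169]
tool_rot: [-0.5, 0.501, -0.5, 0.5]
ft_force: [-2.4, -3.5, 13.5]
grip_width: -0.0003
```

```bash
python3 -m handwheel '[[0,-0.5,0,0,0,0],[0.4,-0.5,0,0,0,0],[0.4,-0.5,0,0,0,0],[0.4,0,0,0,0,0],[0.4,0,0,0,0,0]]'

```

```text
clock: 36.62
eef_pos: [0.4402, -0.4062, 0.016]
tool_rot: [-0.5, 0.501, -0.499, 0.5]
ft_force: [0.6, -0.3, -0.5]
grip_width: 0.0003
```

```bash
python3 -m handwheel '[[0,-0.5,0,0,0,0],[-0.8,-0.5,-1,0,0,0],[-1.4,-0.5,-1.7,0,0,0],[-1.4,-0.1,-1.7,0,0,0],[-1.4,0,-1.7,0,0,0]]'

```

```text
clock: 37.25
eef_pos: [0.3996, -0.3732, 0.0179]
tool_rot: [0.5, -0.499, 0.5, -0.5]
ft_force: [-1.1, -0.0, 0.1]
grip_width: 0.0
```

Free at (0.399, −0.373). Try x = 0.410.

```bash
python3 -m handwheel '[[0,-0.5,0,0,0,0],[0,-0.5,0.45,0,0,0],[0,-0.5,0.45,0,0,0],[0,0,0.45,0,0,0],[0,0,0.45,0,0,0]]'

```

```text
clock: 37.88
eef_pos: [0.4116, -0.3735, 0.0198]
tool_rot: [0.5, -0.498, 0.501, -0.5]
ft_force: [-0.0, 2.5, 14.5]
grip_width: -0.0003
```

```bash
python3 -m handwheel '[[0,-0.5,0,0,0,0],[0,-0.5,-0.22,0,0,0],[0,-0.5,-0.22,0,0,0],[0,0,-0.22,0,0,0],[0,0,-0.22,0,0,0]]'

```

```text
clock: 38.5
eef_pos: [0.4034, -0.3715, 0.0159]
tool_rot: [-0.5, 0.501, -0.499, 0.5]
ft_force: [-0.0, 0.3, -0.9]
grip_width: -0.0005
```

```bash
python3 -m handwheel '[[0,-0.5,0,0,0,0],[0,-0.5,2,0,0,0],[0,-0.5,3.5,0,0,0],[0,-0.2,3.5,0,0,0],[0,0,3.5,0,0,0]]'

```

```text
clock: 39.12
eef_pos: [0.4924, -0.3726, 0.0184]
tool_rot: [-0.5, 0.499, -0.5, 0.5]
ft_force: [1.6, 0.1, 12.6]
grip_width: 0.0001
```

Contact still at 0.491. Try 0.497.

```bash
python3 -m handwheel '[[0,-0.5,0,0,0,0],[0,-0.5,0.24,0,0,0],[0,-0.5,0.24,0,0,0],[0,0,0.24,0,0,0],[0,0,0.24,0,0,0]]'

```

```text
clock: 39.75
eef_pos: [0.4966, -0.3716, 0.0159]
tool_rot: [-0.5, 0.501, -0.499, 0.5]
ft_force: [-0.2, 0.1, 0.2]
grip_width: 0.0001
```

Plate estimated from paired edges: centre about (0.4445, −0.3315), yaw about +0.135. The edge-to-edge spans (about 133 mm in y, 85 to 88 mm in x) fit 110 × 70 plus the fingertip footprint. Now fetching the small block.

```bash
python3 -m handwheel '[[0,-2,0,0,0,0],[0,-4,0,0,0,0],[0,-6,0,0,0,0],[-1.5,-6.5,0.5,0,-0.8,0],[-3.5,-6.5,1,0,-1.6,0]]' 1
python3 - <<'E'
from plan import *
plan((.634,.104,.16),Rdown(72.8))
E
```

```text
clock: 40.38
eef_pos: [0.524, -0.2858, 0.1821]
tool_rot: [-0.565, 0.423, -0.427, 0.565]
ft_force: [0.2, 0.2, -0.4]
grip_width: 0.0852
shift [-13.76   0.87   8.55] turn [-0.01 -5.67  0.02] q [-0.5   0.45  0.18  1.29  0.    0.79] f [ 0.2  0.2 -0.4] w 0.0852 pos [ 0.524  -0.2858  0.1821] t 40.38
```

```bash
python3 -m handwheel '[[-2.1,0,1.3,0,-0.9,0],[-4.2,0,2.6,0,-1.8,0],[-6.3,0,3.9,0,-2.7,0],[-8.4,0,5.2,0,-3.6,0],[-10.5,0,6.5,0,-4.6,0]]'
python3 - <<'E'
from plan import *
plan((.634,.104,.13),Rdown(72.8))
E
```

```text
clock: 41.0
eef_pos: [0.6069, 0.0139, 0.1801]
tool_rot: [0.687, -0.169, 0.169, -0.686]
ft_force: [-0.2, -0.8, 0.5]
grip_width: 0.0852
shift [-0.71  2.    3.7 ] turn [ 0.   -1.05  0.  ] q [ 0.02  0.48  0.22  1.31 -0.    0.51] f [-0.2 -0.8  0.5] w 0.0852 pos [0.6069 0.0139 0.1801] t 41.0
```

```bash
python3 -m handwheel '[[-0.3,0.5,1.8,0,-0.5,0],[-0.7,1.2,3.7,0,-1.05,0],[-0.7,2,3.7,0,-1.05,0],[-0.7,2.4,3.7,0,-1.05,0],[-0.7,2.4,3.7,0,-1.05,0]]'
python3 - <<'E'
from plan import *
snap("side","s14",(255,180,335,260),8)
plan((.634,.104,.003),Rdown(72.8))
E
```

```text
clock: 41.62
eef_pos: [0.634, 0.1012, 0.1194]
tool_rot: [0.699, -0.108, 0.107, -0.699]
ft_force: [0.5, 0.6, -0.5]
grip_width: 0.0854
shift [-0.06  4.7   0.1 ] turn [ 0.   -0.04 -0.  ] q [ 0.16  0.58  0.23  1.22 -0.    0.46] f [-0.  -0.6  0.9] w 0.085 pos [0.6347 0.1011 0.1204] t 41.67
```

View pics/s14.png

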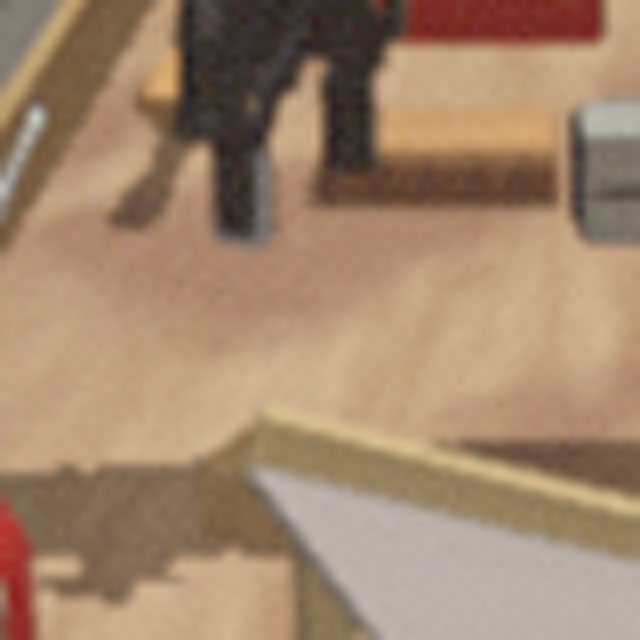

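Open fingers straddle the block's spot (shadow falls right on it at (230,500) in the crop). Descending.

```bash
python3 -m handwheel '[[0,1,0.1,0,0,0],[0,2,0.1,0,0,0],[0,3,0.1,0,0,0],[0,4,0.1,0,0,0],[0,4.6,0.1,0,0,0]]' && python3 -m handwheel '[[0,0,0,0,0,0],[0,0,0,0,0,0],[0,0,0,0,0,0],[0,0,0,0,0,0],[0,0,0,0,0,0]]' -1
python3 - <<'E'
from plan import *
snap("side","s15",(255,180,335,260),8)
plan((.634,.104,.003),Rdown(72.8))
E
```

```text
clock: 42.3
eef_pos: [0.6359, 0.1034, 0.0054]
tool_rot: [-0.699, 0.108, -0.108, 0.699]
ft_force: [0.2, -0.3, 0.8]
grip_width: 0.0854
clock: 42.92
eef_pos: [0.6371, 0.1045, 0.0073]
tool_rot: [-0.699, 0.106, -0.109, 0.699]
ft_force: [0.2, -0.3, 7.1]
grip_width: 0.0392
shift [-0.11  0.17 -0.06] turn [-0.01 -0.03  0.02] q [ 0.16  0.69  0.1   0.98 -0.    0.47] f [0.2 0.3 5.8] w 0.0389 pos [0.6371 0.1045 0.0073] t 42.98
```

View pics/s15.png

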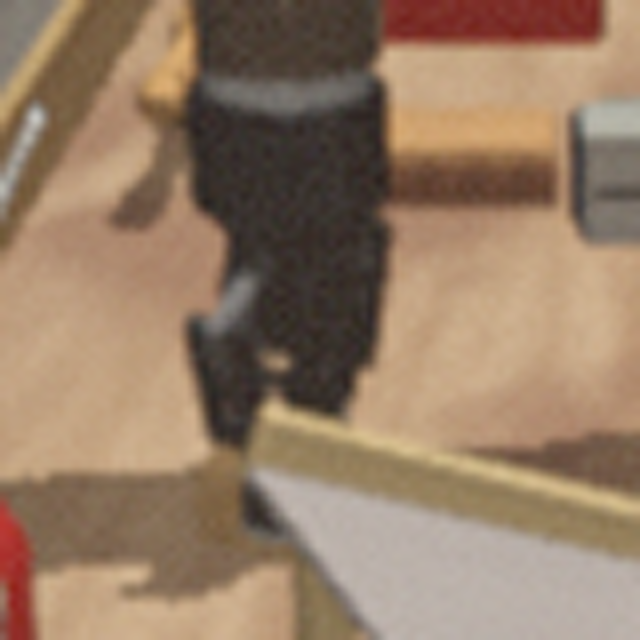

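Gripped at 39 mm, as it should read. Lift and look at how it sits.

```bash
python3 -m handwheel '[[0,-1,0,0,0,0],[0,-3,0,0,0,0],[0,-5,0,0,0,0],[0,-7,0,0,0,0],[0,-8.5,0,0,0,0]]'
python3 -m handwheel '[[0,0,0,0,0,0],[0,0,0,0,0,0],[0,0,0,0,0,0],[0,0,0,0,0,0],[0,0,0,0,0,0]]'
python3 - <<'E'
from plan import *
snap("side","s16",(265,150,325,200),13)
o=st(); q=R.from_quat(o["tool_rot"]); c=o["eef_pos"]
im=cv2.imread("pics/s16_full.png"); big=cv2.resize(im[150:200,265:325],None,fx=13,fy=13,interpolation=cv2.INTER_CUBIC)
P=lambda a,b,h: c+q.apply([a*.03,0.0073-h*.032,b*.02])
V=[(a,b,h) for a in(-1,1) for b in(-1,1) for h in(0,1)]
for i,u in enumerate(V):
  for v in V[i+1:]:
    if sum(k!=l for k,l in zip(u,v))==1:
      A=(proj("side",P(*u))[0]-[265,150])*13;B=(proj("side",P(*v))[0]-[265,150])*13
      cv2.line(big,tuple(int(k) for k in A),tuple(int(k) for k in B),(255,0,255),1)
cv2.imwrite("pics/s16o.png",big)
plan((.4445,-.3315,.2),Rdown(7.7))
E
```

```text
clock: 43.6
eef_pos: [0.6358, 0.1045, 0.2206]
tool_rot: [-0.699, 0.107, -0.108, 0.699]
ft_force: [-0.0, 0.2, -0.4]
grip_width: 0.0388
clock: 44.22
eef_pos: [0.6353, 0.1043, 0.2171]
tool_rot: [0.699, -0.108, 0.107, -0.699]
ft_force: [-0.0, -0.8, -0.6]
grip_width: 0.0392
shift [ -2.04   0.7  -18.92] turn [ 0.    6.48 -0.  ] q [ 0.16  0.54  0.42  1.45 -0.    0.47] f [-0.1 -0.4 -0.2] w 0.0384 pos [0.6354 0.1043 0.2174] t 44.27
```

View pics/s16.png

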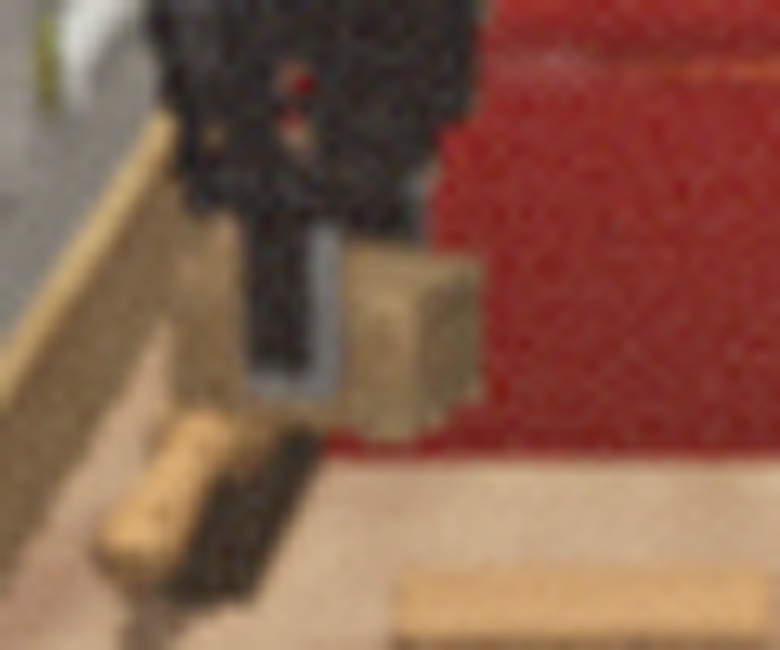

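View pics/s16o.png

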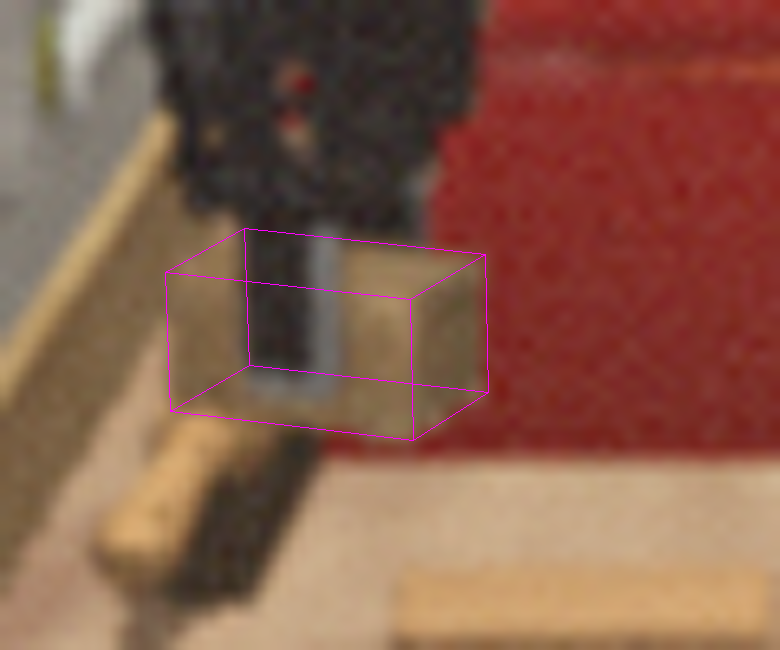

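The overlay box fits the held block within about a millimetre: it's the pale small block, lengthways and centred in the grip. Carrying it to the plate.

```bash
python3 -m handwheel '[[-0.2,0,-2.3,0,0.8,0],[-0.4,0,-4.6,0,1.6,0],[-0.7,0,-7,0,2.4,0],[-1,0,-9.3,0,3.2,0],[-1.3,0,-11.6,0,4,0]]'
python3 - <<'E'
from plan import *
plan((.4445,-.3315,.12),Rdown(7.7))
E
```

```text
clock: 44.9
eef_pos: [0.5165, -0.1641, 0.2181]
tool_rot: [-0.619, 0.341, -0.342, 0.619]
ft_force: [-0.0, -0.9, 0.5]
grip_width: 0.0389
shift [ 4.12  3.93 -6.01] turn [-0.01  2.46  0.  ] q [-0.31  0.33  0.09  1.33 -0.    0.7 ] f [-0.  -0.9  0.5] w 0.0389 pos [ 0.5165 -0.1641  0.2181] t 44.9
```

```bash
python3 -m handwheel '[[1.3,0.3,-2,0,0.8,0],[2.7,0.8,-4,0,1.6,0],[4.1,2,-6,0,2.46,0],[4.1,3.4,-6,0,2.46,0],[4.1,3.8,-6,0,2.46,0]]' && python3 -m handwheel '[[0,0,0,0,0,0],[0,1,0,0,0,0],[0,1.5,0,0,0,0],[0,1.8,0,0,0,0],[0,1.8,0,0,0,0]]'
python3 - <<'E'
from plan import *
plan((.4445,-.3315,.0273),Rdown(7.7))
E
```

```text
clock: 45.52
eef_pos: [0.4439, -0.3293, 0.1205]
tool_rot: [-0.533, 0.467, -0.463, 0.533]
ft_force: [-0.1, 0.1, -2.1]
grip_width: 0.0391
clock: 46.15
eef_pos: [0.4463, -0.3293, 0.0781]
tool_rot: [-0.533, 0.464, -0.464, 0.534]
ft_force: [-0.5, -0.2, -0.6]
grip_width: 0.0389
shift [ 0.08  2.03 -0.09] turn [-0.    0.02  0.  ] q [-0.64  0.46 -0.1   1.01  0.    0.8 ] f [-0.5 -0.2 -0.6] w 0.0389 pos [ 0.4463 -0.3293  0.0781] t 46.15
```

```bash
python3 -m handwheel '[[0.08,0.7,-0.08,0,0,0],[0.08,1.3,-0.08,0,0,0],[0.08,1.7,-0.08,0,0,0],[0.08,1.9,-0.08,0,0,0],[0.08,1.9,-0.08,0,0,0]]' && python3 -m handwheel '[[0,0.05,0,0,0,0],[0,0.1,0,0,0,0],[0,0.15,0,0,0,0],[0,0.15,0,0,0,0],[0,0.15,0,0,0,0]]'
python3 - <<'E'
from plan import *
plan((.4445,-.3315,.0273),Rdown(7.7))
E
```

```text
clock: 46.78
eef_pos: [0.4443, -0.3317, 0.0302]
tool_rot: [-0.533, 0.464, -0.464, 0.533]
ft_force: [-1.0, -0.1, -0.3]
grip_width: 0.039
clock: 47.4
eef_pos: [0.4446, -0.332, 0.0272]
tool_rot: [-0.533, 0.464, -0.465, 0.533]
ft_force: [-0.0, 1.1, 4.4]
grip_width: 0.0393
shift [-0.02 -0.   -0.  ] turn [-0.01  0.02  0.  ] q [-0.64  0.52 -0.16  0.9   0.    0.79] f [-0.   1.1  4.4] w 0.0393 pos [ 0.4446 -0.332   0.0272] t 47.4
```

Touched down at the expected height (z 0.0272, 4 N). Release and rise.

```bash
python3 -m handwheel '[[0,0,0,0,0,0],[0,0,0,0,0,0],[0,0,0,0,0,0],[0,-0.6,0,0,0,0],[0,-1.5,0,0,0,0]]' 0.6 && python3 -m handwheel '[[0,-1.5,0,0,0,0],[0,-3.5,0,0,0,0],[0,-5,0,0,0,0],[0,-5.5,0,0,0,0],[0,-5.5,0,0,0,0]]' 1
python3 - <<'E'
from plan import *
plan((.6252,-.31,.15),Rdown(94.8))
snap("side","s17",(260,150,430,310),4.5)
E
```

```text
clock: 48.02
eef_pos: [0.444, -0.3315, 0.0647]
tool_rot: [-0.533, 0.465, -0.464, 0.533]
ft_force: [-0.8, 0.3, 0.2]
grip_width: 0.0684
clock: 48.65
eef_pos: [0.4446, -0.3321, 0.2026]
tool_rot: [-0.533, 0.463, -0.465, 0.533]
ft_force: [-0.6, -0.6, -0.6]
grip_width: 0.0853
shift [0.12 2.12 7.27] turn [-0.   -8.69  0.02] q [-0.64  0.36  0.1   1.3   0.    0.79] f [-0.6 -0.6 -0.6] w 0.0853 pos [ 0.4446 -0.3321  0.2026] t 48.65
```

View pics/s17.png

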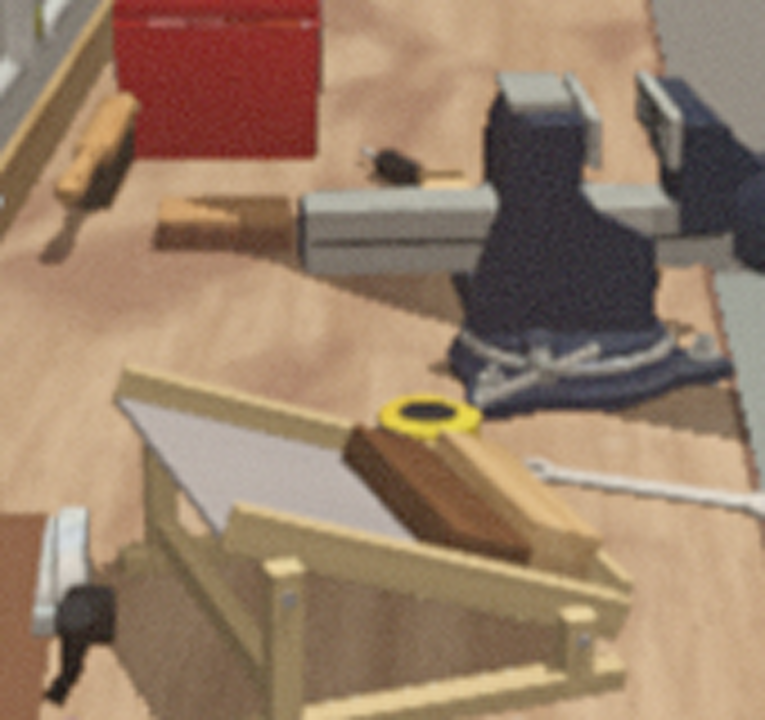

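Both rails lie snug against the stop at (520,490) in the crop, and the small block's top just shows above the vice bar at (445,180). Now the sanding block.

```bash
python3 -m handwheel '[[0,0,1,0,-1,0],[0,0,2.5,0,-2,0],[0,0,4,0,-3,0],[0,0,5.5,0,-4,0],[0.1,0,7,0,-5,0]]' && python3 -m handwheel '[[0,0.5,0,0,-1,0],[0,1,0,0,-2,0],[0,1.8,0,0,-3,0],[0,2.2,0,0,-3.7,0],[0,2.2,0,0,-3.7,0]]'
python3 - <<'E'
from plan import *
plan((.6256,-.313,.0),Rdown(94.8))
snap("side","s18",(265,140,345,210),9)
E
```

```text
clock: 49.32
eef_pos: [0.6181, -0.3094, 0.1988]
tool_rot: [-0.68, 0.195, -0.192, 0.68]
ft_force: [0.2, -1.0, -0.6]
grip_width: 0.085
clock: 49.95
eef_pos: [0.6162, -0.3092, 0.1428]
tool_rot: [-0.705, -0.028, 0.032, 0.708]
ft_force: [-0.7, -0.3, 0.5]
grip_width: 0.0853
shift [ 0.39  5.71 -0.2 ] turn [-0.02  0.   -0.03] q [-0.47  0.68  0.45  1.36  0.   -0.55] f [-0.7 -0.3  0.5] w 0.0853 pos [ 0.6162 -0.3092  0.1428] t 49.95
```

View pics/s18.png

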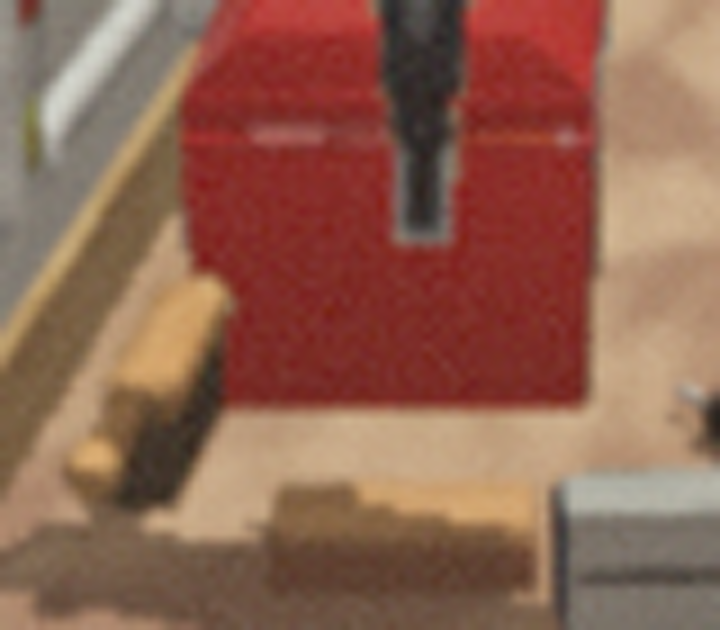

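```bash
python3 -m handwheel '[[0.4,1,-0.2,0,0,0],[0.4,2.5,-0.2,0,0,0],[0.4,3.6,-0.2,0,0,0],[0.4,4.2,-0.2,0,0,0],[0.4,4.2,-0.2,0,0,0]]'
python3 - <<'E'
from plan import *
plan((.6256,-.313,-.004),Rdown(94.8))
snap("side","s19",(275,150,345,215),11)
o=st(); q=R.from_quat(o["tool_rot"])
for b in(-1,1): print(proj("side",o["eef_pos"]+q.apply([0,-.013,b*.0427]))[0])
E
```

```text
clock: 50.62
eef_pos: [0.6277, -0.3139, 0.0397]
tool_rot: [-0.706, -0.029, 0.031, 0.707]
ft_force: [-0.3, 0.3, 0.4]
grip_width: 0.0853
shift [-0.08  1.75  0.04] turn [-0.01  0.01 -0.01] q [-0.46  0.77  0.35  1.16  0.   -0.55] f [-0.3  0.3  0.4] w 0.0853 pos [ 0.6277 -0.3139  0.0397] t 50.62
[309.06905488 186.11129811]
[308.54733541 192.9257444 ]
```

View pics/s19.png

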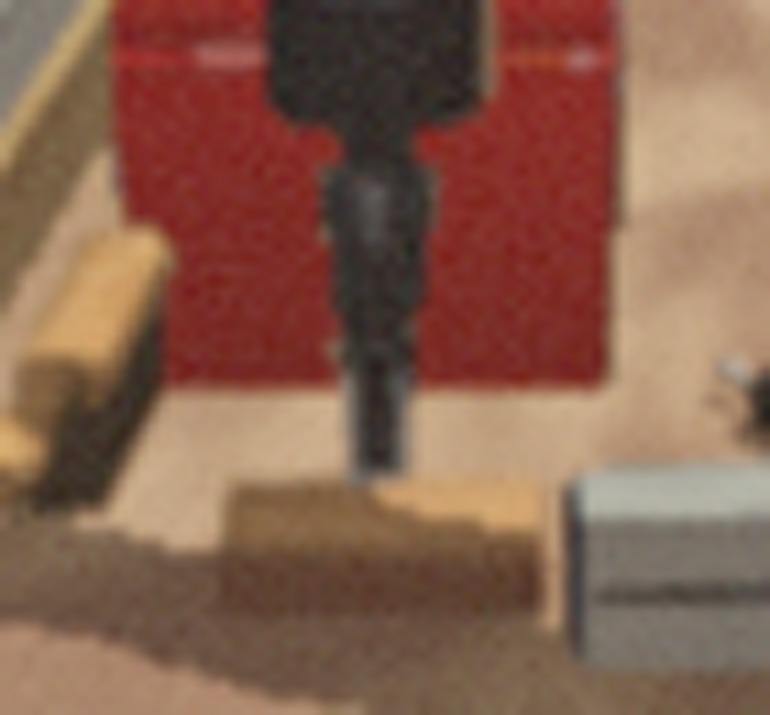

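```bash
python3 - <<'E'
from h import *
f=pix("side",(309,199.8),.03); b=pix("side",(309,193.8),.03); bt=pix("side",(309,150+607/11),0.0); print(f,b,bt)
print(pix("side",(275+222/11,150+550/11),.03),pix("side",(275+542/11,150+548/11),.03))
E
```

```text
[ 0.62292641 -0.26575114  0.03      ] [ 0.63069124 -0.33746195  0.03      ] [ 0.62616285 -0.29228669  0.        ]
[ 0.67322815 -0.25955445  0.03      ] [ 0.56700715 -0.26983702  0.03      ]
```

The front face looks lower than a 32 mm block should. Fitting height and width freely before gripping.

```bash
python3 - <<'E'
from h import *
from scipy.optimize import least_squares
o={(1,1,0):(80,318),(-1,1,0):(615,315),(1,1,1):(97,212),(-1,1,1):(612,203),(1,-1,1):(103,97),(-1,-1,1):(612,100)}
k=list(o); uv=np.array([(290+o[i][0]/18,188+o[i][1]/18) for i in k])
def pts(p):
    c,s=np.cos(p[2]),np.sin(p[2]); L,W,H=p[3:6]
    return [[p[0]+c*a*L/2-s*b*W/2,p[1]+s*a*L/2+c*b*W/2,h*H] for a,b,h in k]
r=least_squares(lambda p:(proj("side",pts(p))-uv).ravel(),[.625,-.31,.08,.112,.065,.03]); print(r.x.round(4),r.fun.round(1))
E
```

```text
[ 0.6269 -0.3247  0.0883  0.1085  0.0738  0.0237] [ 0.6 -0.  -0.1  0.  -0.5 -0.2  0.1  0.2 -0.   0.1 -0.  -0.1]
```

Ambiguous between 32 and 20 mm. A touch on its top settles it.

```bash
python3 -m handwheel '[[0,0,0,0,0,0],[0,0,0,0,0,0],[0,0,0,0,0,0],[0,0.3,0,0,0,0],[0,0.5,0,0,0,0]]' -1 && python3 -m handwheel '[[0,0.06,0,0,0,0],[0,0.06,0,0,0,0],[0,0.06,0,0,0,0],[0,0.06,0,0,0,0],[0,0.06,0,0,0,0]]'
```

```text
clock: 51.3
eef_pos: [0.6285, -0.3144, 0.0301]
tool_rot: [0.707, 0.031, -0.03, -0.706]
ft_force: [-6.8, 3.1, 21.9]
grip_width: 0.0002
clock: 51.92
eef_pos: [0.6285, -0.3144, 0.0302]
tool_rot: [0.707, 0.031, -0.03, -0.706]
ft_force: [-4.2, 2.1, 11.9]
grip_width: 0.0
```

Top at z = 0.0301: that's the sanding block (32 − 2 mm). Rise, open, straddle, grip.

```bash
python3 -m handwheel '[[0,-0.8,0,0,0,0],[0,-0.8,0,0,0,0],[0,-0.8,0,0,0,0],[0,-0.8,0,0,0,0],[0,-0.6,0,0,0,0]]' 1
python3 - <<'E'
from plan import *
plan((.6256,-.312,-.004),Rdown(94.8))
E
```

```text
clock: 52.55
eef_pos: [0.6284, -0.3143, 0.0422]
tool_rot: [0.706, 0.03, -0.03, -0.706]
ft_force: [0.9, -0.0, -0.0]
grip_width: 0.0852
shift [-0.11  1.85  0.1 ] turn [0.   0.01 0.  ] q [-0.46  0.76  0.35  1.16  0.   -0.55] f [ 0.9 -0.  -0. ] w 0.0852 pos [ 0.6284 -0.3143  0.0422] t 52.55
```

```bash
python3 -m handwheel '[[-0.1,0.2,0.1,0,0,0],[-0.1,0.5,0.1,0,0,0],[-0.1,0.8,0.1,0,0,0],[-0.1,1,0.1,0,0,0],[-0.1,1,0.1,0,0,0]]' && python3 -m handwheel '[[0,0.2,0,0,0,0],[0,0.4,0,0,0,0],[0,0.6,0,0,0,0],[0,0.75,0,0,0,0],[0,0.75,0,0,0,0]]' 
```

```text
clock: 53.18
eef_pos: [0.6254, -0.3119, 0.017]
tool_rot: [-0.706, -0.03, 0.03, 0.707]
ft_force: [0.8, -0.3, 0.6]
grip_width: 0.0855
clock: 53.8
eef_pos: [0.6254, -0.3119, -0.0015]
tool_rot: [-0.706, -0.03, 0.03, 0.707]
ft_force: [0.3, -0.0, -0.8]
grip_width: 0.0853
```

```bash
python3 -m handwheel '[[0,0.06,0,0,0,0],[0,0.06,0,0,0,0],[0,0.06,0,0,0,0],[0,0.06,0,0,0,0],[0,0.06,0,0,0,0]]' -1
python3 -m handwheel '[[0,-0.4,0,0,0,0],[0,-1.5,0,0,0,0],[0,-3,0,0,0,0],[0,-4.5,0,0,0,0],[0,-6,0,0,0,0]]'
python3 -m handwheel '[[0,-1,0,0,0,0],[0,-1,0,0,0,0],[0,-1,0,0,0,0],[0,-1,0,0,0,0],[0,-1,0,0,0,0]]'
python3 - <<'E'
from plan import *
snap("side","s20",(275,130,345,195),11)
o=st(); q=R.from_quat(o["tool_rot"]); c=o["eef_pos"]
im=cv2.imread("pics/s20_full.png"); big=cv2.resize(im[130:195,275:345],None,fx=11,fy=11,interpolation=cv2.INTER_CUBIC)
P=lambda a,b,h: c+q.apply([a*.056,-0.0015-h*.032,b*.0315])
V=[(a,b,h) for a in(-1,1) for b in(-1,1) for h in(0,1)]
for i,u in enumerate(V):
  for v in V[i+1:]:
    if sum(k!=l for k,l in zip(u,v))==1:
      A=(proj("side",P(*u))[0]-[275,130])*11;B=(proj("side",P(*v))[0]-[275,130])*11
      cv2.line(big,tuple(int(k) for k in A),tuple(int(k) for k in B),(255,0,255),1)
cv2.imwrite("pics/s20o.png",big)
plan((.551,-.317,.2),Rdown(7.7))
E
```

```text
clock: 54.42
eef_pos: [0.6261, -0.3122, -0.0021]
tool_rot: [0.707, 0.031, -0.03, -0.706]
ft_force: [0.4, 0.0, 1.8]
grip_width: 0.0607
clock: 55.05
eef_pos: [0.6253, -0.3119, 0.1488]
tool_rot: [-0.706, -0.03, 0.03, 0.707]
ft_force: [0.5, -1.0, -0.0]
grip_width: 0.061
clock: 55.68
eef_pos: [0.625, -0.3118, 0.1709]
tool_rot: [-0.706, -0.03, 0.031, 0.707]
ft_force: [-0.9, -0.9, -1.4]
grip_width: 0.0609
shift [-2.98 -1.15  0.05] turn [ 0.    8.72 -0.01] q [-0.46  0.68  0.54  1.43  0.   -0.55] f [-0.1  0.6 -0.6] w 0.0613 pos [ 0.6252 -0.3118  0.1712] t 55.73
```

View pics/s20o.png

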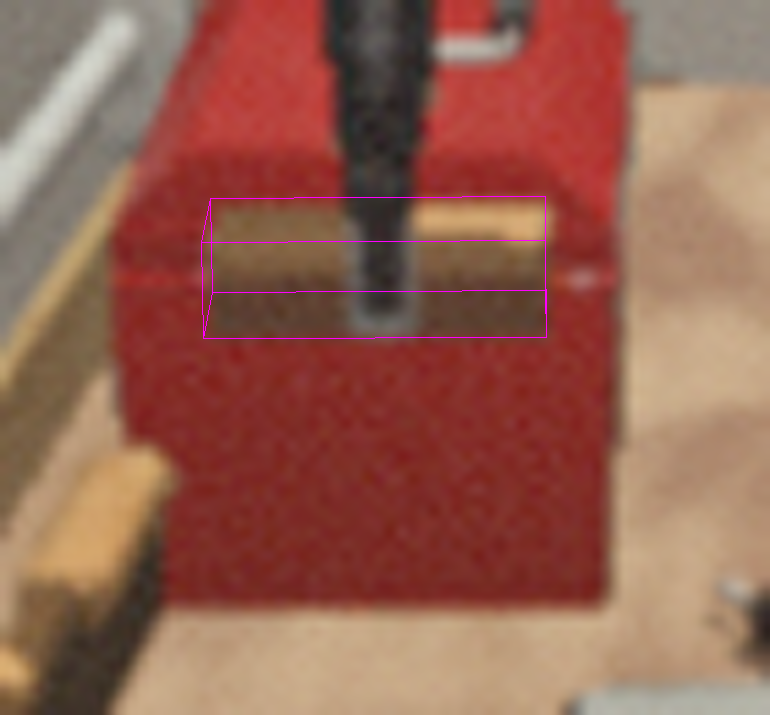

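Gripped at 61 mm, matching the sanding block; the overlay fits. Turn and carry behind the plate.

```bash
python3 -m handwheel '[[-0.6,0,0,0,1,0],[-1.2,0,0,0,2,0],[-1.8,0,0,0,3,0],[-2.4,0,0,0,4,0],[-3,0,0,0,5,0]]' && python3 -m handwheel '[[0,0.5,0,0,1,0],[0,1,0,0,2,0],[0,1.5,0,0,3,0],[0,2,0,0,3.7,0],[0,2,0,0,3.72,0]]'
python3 - <<'E'
from plan import *
plan((.551,-.317,-.002),Rdown(7.7))
E
```

```text
clock: 56.35
eef_pos: [0.5504, -0.3184, 0.1721]
tool_rot: [-0.652, 0.273, -0.273, 0.652]
ft_force: [0.0, -0.4, -0.7]
grip_width: 0.0611
clock: 56.98
eef_pos: [0.5501, -0.3179, 0.121]
tool_rot: [0.533, -0.466, 0.464, -0.533]
ft_force: [-0.2, 0.2, -0.5]
grip_width: 0.061
shift [-0.02  4.92  0.05] turn [ 0.01  0.01 -0.01] q [-0.52  0.57  0.21  1.22  0.    0.91] f [-0.2  0.2 -0.5] w 0.061 pos [ 0.5501 -0.3179  0.121 ] t 56.98
```

```bash
python3 -m handwheel '[[0,1.2,0.05,0,0,0],[0,2.4,0.05,0,0,0],[0,3.6,0.05,0,0,0],[0,4.4,0.05,0,0,0],[0,4.7,0.05,0,0,0]]' && python3 -m handwheel '[[0,0.06,0,0,0,0],[0,0.12,0,0,0,0],[0,0.2,0,0,0,0],[0,0.2,0,0,0,0],[0,0.2,0,0,0,0]]'
python3 - <<'E'
from plan import *
plan((.551,-.317,-.002),Rdown(7.7))
snap("side","s21",(270,140,430,260),4.8)
E
```

```text
clock: 57.6
eef_pos: [0.5517, -0.318, 0.004]
tool_rot: [0.533, -0.465, 0.464, -0.533]
ft_force: [-0.4, 0.5, -0.5]
grip_width: 0.0613
clock: 58.22
eef_pos: [0.5524, -0.3184, 0.0003]
tool_rot: [-0.532, 0.465, -0.466, 0.533]
ft_force: [0.3, -0.3, -0.8]
grip_width: 0.0611
shift [-0.06  0.09 -0.05] turn [-0.  0.  0.] q [-0.52  0.68  0.07  0.96  0.    0.91] f [ 0.3 -0.3 -0.8] w 0.0611 pos [ 5.524e-01 -3.184e-01  3.000e-04] t 58.23
```

View pics/s21.png

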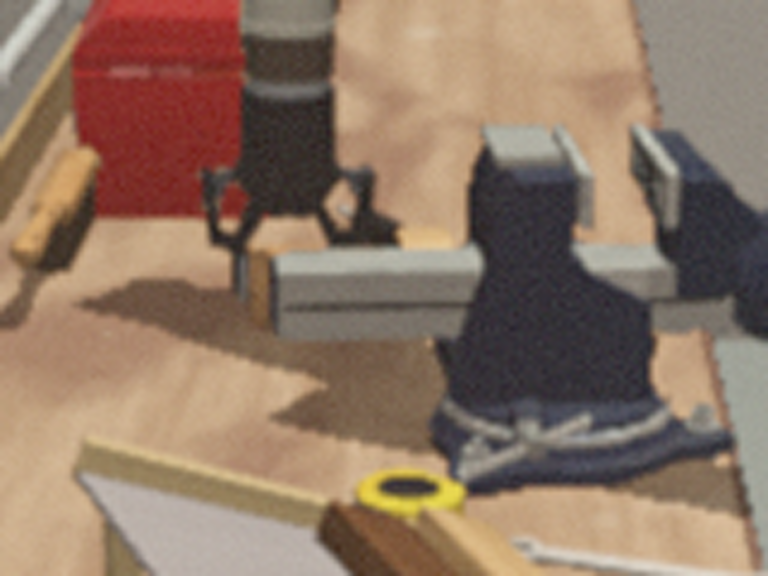

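Sanding block is held just above the bench, end visible at (262,285) in the crop; the small block's top shows at (430,240). Touch down and release.

```bash
python3 -m handwheel '[[0,0.06,-0.05,0,0,0],[0,0.12,-0.05,0,0,0],[0,0.16,-0.05,0,0,0],[0,0.16,-0.05,0,0,0],[0,0.16,-0.05,0,0,0]]' && python3 -m handwheel '[[0,0,0,0,0,0],[0,0,0,0,0,0],[0,0,0,0,0,0],[0,0,0,0,0,0],[0,-0.4,0,0,0,0]]' 1 && python3 -m handwheel '[[0,-1,0,0,0,0],[0,-3,0,0,0,0],[0,-5,0,0,0,0],[0,-7,0,0,0,0],[0,-8,0,0,0,0]]'
python3 - <<'E'
from plan import *
plan((.551,-.317,.2),Rdown(7.7))
snap("side","s22",(280,160,400,240),6.5)
im=cv2.imread("pics/s22_full.png"); big=cv2.resize(im[160:240,280:400],None,fx=6.5,fy=6.5,interpolation=cv2.INTER_CUBIC)
def box(cx,cy,yaw,L,W,z0,z1,col): # L along local y, W local x
  c,s=np.cos(yaw),np.sin(yaw)
  V=[(a,b,h) for a in(-1,1) for b in(-1,1) for h in(z0,z1)]
  f=lambda v:(cx+c*v[0]*W/2-s*v[1]*L/2,cy+s*v[0]*W/2+c*v[1]*L/2,v[2])
  for i,u in enumerate(V):
    for v in V[i+1:]:
      if sum(k!=l for k,l in zip(u,v))==1:
        A,B=((proj("side",[f(u),f(v)])-[280,160])*6.5).astype(int); cv2.line(big,tuple(map(int,A)),tuple(map(int,B)),col,1)
box(.4446,-.332,.135,.06,.04,.02,.052,(255,0,255)); box(.4445,-.3315,.135,.11,.07,0,.02,(0,255,0)); box(.551,-.318,.135,.112,.065,-.002,.03,(255,255,0))
cv2.imwrite("pics/s22o.png",big)
E
```

```text
clock: 58.9
eef_pos: [0.551, -0.3186, -0.0021]
tool_rot: [0.532, -0.465, 0.466, -0.532]
ft_force: [-3.6, 2.3, 9.3]
grip_width: 0.0613
clock: 59.52
eef_pos: [0.5502, -0.318, 0.0052]
tool_rot: [0.533, -0.466, 0.465, -0.532]
ft_force: [-0.0, 0.1, -0.2]
grip_width: 0.0853
clock: 60.15
eef_pos: [0.5522, -0.3192, 0.2109]
tool_rot: [-0.532, 0.463, -0.468, 0.533]
ft_force: [0.2, -0.1, -0.4]
grip_width: 0.0852
shift [-0.1   0.44 -0.04] turn [-0.03  0.    0.02] q [-0.52  0.52  0.37  1.41  0.    0.91] f [ 0.2 -0.1 -0.4] w 0.0852 pos [ 0.5522 -0.3192  0.2109] t 60.15
```

View pics/s22.png

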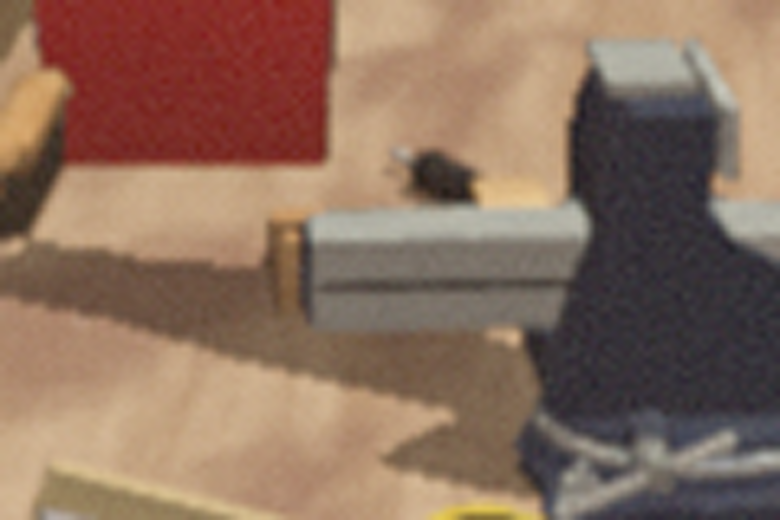

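View pics/s22o.png

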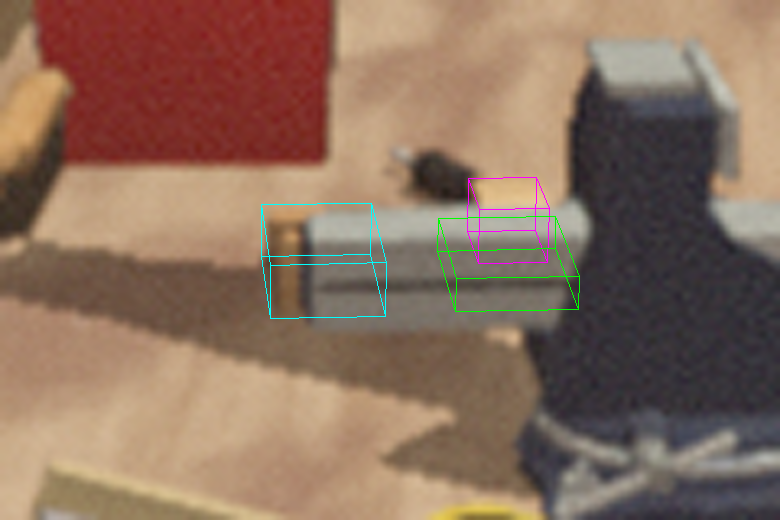

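Sanding block and small block agree with the expected boxes: the sanding block's end is at (287,265) and the small block's top at (507,190). Final close look at the rack.

```bash
python3 -m handwheel '[[0,-0.5,0,0,0,0],[0,-1,0,0,0,0],[0,-1,0,0,0,0],[0,-1,0,0,0,0],[0,-1,0,0,0,0]]'; python3 - <<'E'
from plan import *
snap("side","s23",(330,235,405,295),10)
from rack import rp
im=cv2.imread("pics/s23_full.png"); s17=cv2.imread("pics/s17_full.png")
print("change since s17 in rack area",abs(cv2.GaussianBlur(im.astype(float)-s17,(0,0),2))[255:290,345:395].max())
E
```

```text
clock: 60.82
eef_pos: [0.5506, -0.3183, 0.2299]
tool_rot: [0.533, -0.466, 0.465, -0.532]
ft_force: [0.2, -0.6, -0.1]
grip_width: 0.0856
change since s17 in rack area 1.2748635295143969
```

View pics/s23.png

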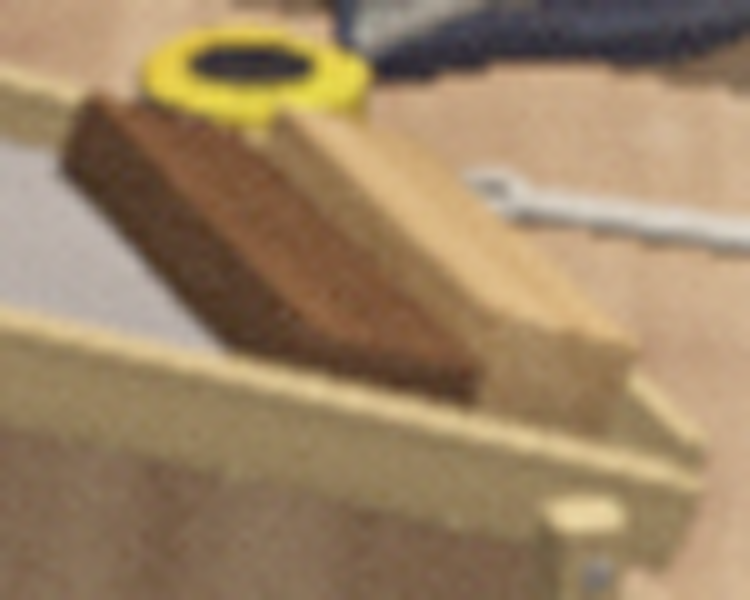

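The walnut lies flat and parallel against the pine (seam from (270,140) to (475,345) in the crop). The pine is against the stop, and nothing has moved since the earlier picture. Handing in.

```bash
python3 - <<'E'
from workcell import bot
print(bot.job_done()); print(bot.get_obs()["clock"])
E
```

```text
the job is handed in; nothing more can be done
None
the job is handed in; nothing more can be done
```

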